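# Load the bracelet case, shut it and prop it up

### The arm

A 6-joint arm with a two-finger parallel gripper is mounted at the origin on the work surface. World frame = base frame: x ahead of the robot, y to its left, z up, the work surface at z = 0. Lengths are in mm, angles in rad, forces in N, time in s.
With the tool pointing down it reaches from about 300 to 775 mm from the base axis. Payload 14.6 kg.
Tool frame: the origin (TCP) lies at the very end of the fingers, on their centre line; the grasp point (between the pads) lies 19 mm behind it; z points along the fingers, y is the direction in which the jaws open and shut (so a half turn about z gives the same grasp; the last joint's range is limited). The gripper opens to 94 mm and grips with 3 to 60 N. Pads are 16 mm wide; open, the fingers measure 119 mm over their backs; the gripper's body (75 mm by 177 mm) begins 78 mm behind the grasp point.
Start: joints at [-1.23, 0.3, 1.521, -0, 1.321, -0.067], TCP at [218.117, -504.89, 205.446] pointing down, gripper open.
Joint ranges: [-3.03, 3.03], [-0.79, 2.21], [0.23, 2.52], [-1.04, 4.18], [0, 3.07], [-2.55, 2.55]. Speed limits (rad/s): [2.22, 2.22, 2.57, 3.14, 3.14, 3.14].

### API

Orientations are given as [roll, pitch, yaw] about the fixed x, y, z axes, in that order (R = Rz(yaw) Ry(pitch) Rx(roll)).
In Python, from cell import manip gives the robot as it stands.
- The arm moves only by the shell command python3 -m pendant 'ROWS' [FORCE]. ROWS is JSON, a list of rows, each an object with "claw": the finger opening in m, from 0 to 0.094; "delta_pos": the shift along the tool's x, y, z in m, a list of three; "rotation": the turn, a rotation vector about the tool's x, y, z in rad, a list of three. A call has 1 to 10 rows; each row is the pose to reach, as a shift and turn from the pose measured when the call began, along the tool's axes at that moment; what a row does not reach only later rows make up. A row lasts 1/8 s, in which the tool goes at most 62.5 mm and 10.7 degrees, less where a joint would pass 70% of its speed; a pose out of reach is approached as far as the arm can. A call with a gripper value outside its range is refused whole. The fingers move at their own pace and stop on an object; FORCE is the grip in N (left out, the last holds). Time passes only in rows, so rows that repeat a pose let the fingers close. It gives the time, the measured TCP pose, the force and the opening at its end, in the units of the state.
- manip.read_state(): the state, without advancing time (a new reading comes with each control period).
- manip.camera(name): name is "side" or "top" or "wrist"; returns the picture (384x512x3 uint8, red, green, blue); there is no depth.
- manip.camera_model(name): a dict with "fx", "fy", "cx", "cy" (pixels), "distortion" ([k1, k2, p1, p2, k3] as OpenCV has them; the pictures are not rectified), "cam_to_world" (4x4, takes a point from camera to world coordinates); the wrist camera has in their place "T_tool_cam" (4x4, takes a point from camera to tool coordinates, whose origin is the TCP and whose axes are the flange's). Camera axes: x right, y up, looking along -z (the intrinsics and any distortion apply to the point x, -y, -z); pixel columns grow to the right and rows downward; lengths in mm; the calibration is good to about 2 mm. A picture is of the moment at which its call begins: read the wrist's pose just before it. camera_model takes no time and is no camera call.
- manip.sign_off(): hands the job in, once; it reports no verdict.
The state is a dict: "clock": time; "joints": joint angles; "qd": joint speeds; "effort": joint torques, N m; "eef_pos": TCP position; "eef_rot": TCP orientation; "wrist_force": force on the tool from outside, world axes, zero at the start; "moment": the same for the moment, N m; "finger_gap": finger opening in mm.
Only numpy, scipy, OpenCV 4.12 (cv2) and the standard library are available. Lean on these libraries where they do the work, as an engineer would, in place of code of your own. Each camera call takes 0.05 s, during which the arm holds its last target.

### The job

Get the bracelet case ready for display: put every bracelet bar lying on the table into the wooden case, lower the glazed lid until it is fully shut, and only then swing the red prop leg up by its hand bar, past over-centre, so that it locks against its stop and the case stands tilted on it. To keep it at hand for measuring wrists, lay the yellow bead rule flat on the table, flush along and roughly centred on the edge of the stand's base that faces the robot. Leave the jar, the tub and the leaflet holder where they are.

Things in the scene. Friction and masses are not known exactly. Their poses are not given: they have to be found in the camera images.
- stand: The fixed base of the case: a light wooden board, x from -115 to +85 mm, y from -110 to +110 mm in its own frame, 20 mm thick. Origin on the table under the middle of the case; its -x edge (a straight upright face 20 mm high, 220 mm long) faces the robot, its far side is +x. It is screwed down and turned up to 0.25 rad.
- case (a joint): Tilt of the wooden case on its stand (rad): 0 level, about 0.3 when it stands on the locked leg. Its hinge runs along the stand's y at stand x +80 mm, z 48 mm; the side nearest the robot rises, by the leg alone. It falls back under its own weight (0.7 kg) if the leg does not hold it.
- case_in (a point): Centre of the case's inner floor, axes as the stand's while the case is level (it tilts with the case). Level, it is 54 mm above the table. Inside 148 mm (x) by 200 mm (y), walls 6 mm thick and 50 mm high above this floor; outside 160 x 212 mm, rim 104 mm above the table.
- lid (a joint): Opening angle of the lid (rad): 0 shut, 1.9 fully open; starts at 1.6 to 1.85, leaning back, away from the robot. A stiff friction hinge: it stays at any angle and has to be pushed (1 to 3 N at the free edge) all the way down.
- lid_hinge (a point): Middle of the lid's hinge line, on the case's far rim (stand x +80 mm, z 104.5 mm when level); hinge along the stand's y. The lid is a wooden frame with a clear pane, 160 mm from hinge to free edge, 212 mm wide, 8 mm thick, its underside on the hinge line.
- lid_edge (a point): Middle of the lid's free edge, 160 mm from the hinge: straight up when the lid stands open at 1.57 rad, over the case's near wall when shut.
- leg (a joint): Prop leg (rad): 0 folded, pointing to the robot (stand -x); grows as the hand bar swings up and over to stand +x; stop at 2.04. From 0.3 its foot bar lifts the case; dead centre at 1.75. Before that a weak spring and the case's weight swing it back if let go; well past it the weight drives it to the stop, locked. Takes up to about 8 N at the hand bar.
- leg_grip (a point): Where to take the leg: middle of its red hand bar, a round bar 16 mm thick that turns freely on its spindle, parallel to the stand's y, 120 mm from the leg's pivot, at stand y -178 mm; the bar runs from stand y -130 to -205 mm. Its point axes turn with the leg.
- leg_pivot (a point): Point on the pivot axis of the leg (along stand y) level with the grip: stand x -20 mm, y -178 mm, z 22 mm. The side arm of the leg runs at stand y -127 mm, just outside the case. The leg's elevation above stand -x is joint leg + 0.14 rad, so folded the hand bar is 39 mm above the table.
- bar1: Bracelet bar (one of up to four alike; absent ones are None): a padded roll wound with coloured bead bracelets between two square wooden end plates. 104 mm long (its own x), 36 mm wide (y), 32 mm high (z), a solid box to the touch, about 80 g. Origin at the centre of its underside. Lies on the table to the robot's left.
- bar2: Bracelet bar (one of up to four alike; absent ones are None): a padded roll wound with coloured bead bracelets between two square wooden end plates. 104 mm long (its own x), 36 mm wide (y), 32 mm high (z), a solid box to the touch, about 80 g. Origin at the centre of its underside. Lies on the table to the robot's left.
- bar3: Bracelet bar (one of up to four alike; absent ones are None): a padded roll wound with coloured bead bracelets between two square wooden end plates. 104 mm long (its own x), 36 mm wide (y), 32 mm high (z), a solid box to the touch, about 80 g. Origin at the centre of its underside. Lies on the table to the robot's left.
- bar4: Bracelet bar (one of up to four alike; absent ones are None): a padded roll wound with coloured bead bracelets between two square wooden end plates. 104 mm long (its own x), 36 mm wide (y), 32 mm high (z), a solid box to the touch, about 80 g. Origin at the centre of its underside. Lies on the table to the robot's left.
- rule: Bead rule, a straightedge: yellow strip 190 mm long (its own x), 30 mm wide (y), 14 mm thick, with a blue grip ridge along its middle, 100 mm long, 14 mm wide, its top 46 mm above the strip's underside. Both long edges are alike. 110 g. Origin at the centre of its underside. Lies on the table to the robot's right.
- bead_jar: Bystander: amber jar with a white cap, 64 mm across, 90 mm high; origin under its centre. Leave it alone.
- tub: Bystander: open white tub, 84 mm across the rim, 100 mm high; origin under its centre. Leave it alone.
- leaflet: Bystander: purple leaflet panel leaning back on a black foot 70 x 110 mm, 145 mm high; origin under the foot's centre. Leave it alone.

How it is judged:
By the outcome, as a careful person would: the job done as asked, in the order asked, and still so for the second after the job is handed in, with the robot touching nothing.
Of bar1, bar2, bar3, bar4 only 2 to 3 are there at a start; the rules pass over those that are not, and their reading is None.
At some moment in a run one of bar1, bar2, bar3, bar4, rule may be knocked a few centimetres aside while the robot is not near it.
Once in a run the grip may slacken for a moment while it holds something.
It also fails if it takes over 192 s, if anything falls off the work surface, if the arm or the gripper's body presses on something with over 40 N, if the wrist force passes 120 N, or if a joint passes its speed limit or range.

## Working session

There is one attempt and no reset: what is moved stays moved. The work goes in short steps, Python scripts to look and compute and a shell command to move; the robot and the scene stay as the last step left them, time stands still between calls to the robot, and variables do not carry over. Pictures are saved under pics/ and viewed, and the job is handed in when it is done.

```bash
ls; mkdir -p pics
python3 - <<'E'
from cell import manip
import cv2
print(manip.read_state())
for n in ["side","top","wrist"]:
    im=manip.camera(n); cv2.imwrite(f"pics/{n}0.png",im[:,:,::-1])
    print(n,manip.camera_model(n))
E
```

```text
pics
{'clock': 0.0, 'joints': array([-1.22961687e+00,  3.00441551e-01,  1.52159818e+00, -2.42764140e-05,
        1.32070277e+00, -6.66154065e-02]), 'qd': array([ 0.00097887,  0.00205023, -0.00030436, -0.00031792, -0.00060147,
        0.00012459]), 'effort': array([-9.79356191e-04, -5.31814027e+01, -3.52740026e+01,  7.07681291e-02,
        2.44451640e-02, -1.17370096e-04]), 'eef_pos': array([ 218.01506884, -504.64972293,  204.89530838]), 'eef_rot': array([-3.14044379e+00, -5.30789275e-05,  4.07800859e-01]), 'wrist_force': array([-0.0941894 , -0.26611802,  0.60106671]), 'moment': array([ 0.04343164, -0.04652491, -0.05199767]), 'finger_gap': 94.26407918890988}
side {'fx': 464.6165205645021, 'fy': 464.6165205645021, 'cx': 254.36901582213756, 'cy': 189.48860348687555, 'distortion': array([0.04599361, 0.        , 0.        , 0.        , 0.        ]), 'cam_to_world': array([[-7.42975695e-01,  4.98842818e-01, -4.46254366e-01,
         1.92850372e+01],
       [-6.69268104e-01, -5.61871188e-01,  4.86190263e-01,
         6.52383676e+02],
       [-8.20494963e-03,  6.59891362e-01,  7.51316224e-01
[... 517 characters left out ...]
 1.02374709e-01,  9.94744438e-01,
         1.41829198e+03],
       [ 0.00000000e+00,  0.00000000e+00,  0.00000000e+00,
         1.00000000e+00]])}
wrist {'fx': 288.04618969475877, 'fy': 288.04618969475877, 'cx': 254.71557854622657, 'cy': 189.9598754158268, 'distortion': array([-0.04654917,  0.        ,  0.        ,  0.        ,  0.        ]), 'T_tool_cam': array([[ 1.13731903e-03,  9.73951542e-01,  2.26753392e-01,
         6.62444647e+01],
       [ 9.99999299e-01, -1.03327329e-03, -5.77544232e-04,
         3.27826066e-01],
       [-3.28201871e-04,  2.26753890e-01, -9.73952035e-01,
        -1.79347972e+02],
       [ 0.00000000e+00,  0.00000000e+00,  0.00000000e+00,
         1.00000000e+00]])}
```

View pics/top0.png

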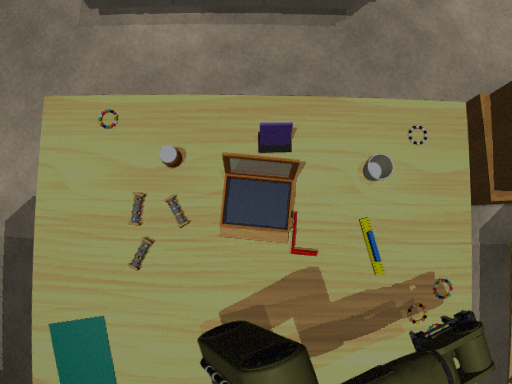

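View pics/side0.png

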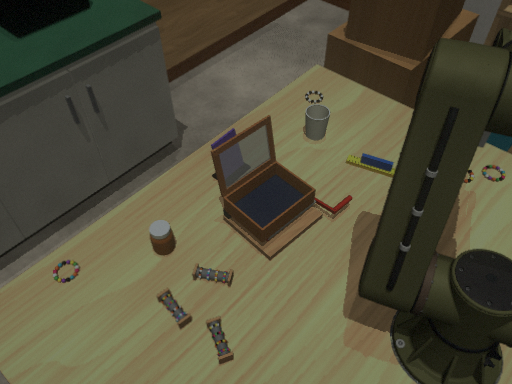

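View pics/wrist0.png

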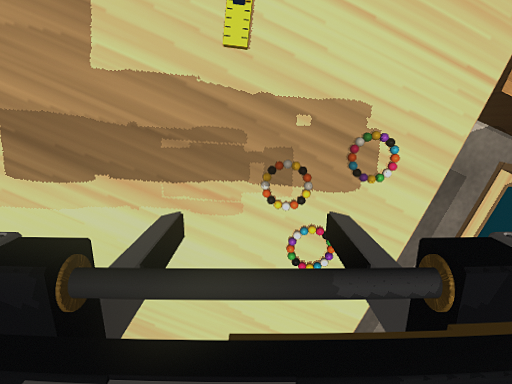

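The top view shows three bars at about (138,208), (177,210) and (141,252). The stand and case are at about (258,195), the red leg at (297,232) and (305,253), and the rule at (371,245). Next I measure them.

```bash
cat > h.py <<'E'
from cell import manip
import numpy as np, cv2
from scipy.spatial.transform import Rotation as R
def model(name, st=None):
    m=manip.camera_model(name)
    K=np.array([[m['fx'],0,m['cx']],[0,m['fy'],m['cy']],[0,0,1.]])
    if 'cam_to_world' in m: T=m['cam_to_world']
    else:
        W=np.eye(4); W[:3,:3]=R.from_euler('xyz',st['eef_rot']).as_matrix(); W[:3,3]=st['eef_pos']
        T=W@m['T_tool_cam']
    return K,np.array(m['distortion'],float),T
def shot(name,fn=None):
    st=manip.read_state(); im=manip.camera(name)
    if fn: cv2.imwrite(f'pics/{fn}.png',im[:,:,::-1])
    return im,model(name,st)
def rays(M,uv):
    K,D,T=M
    p=cv2.undistortPoints(np.float64(uv).reshape(-1,1,2),K,D).reshape(-1,2)
    d=np.c_[p[:,0],-p[:,1],-np.ones(len(p))]@T[:3,:3].T
    return T[:3,3],d
def onplane(M,uv,z):
    o,d=rays(M,uv); t=(z-o[2])/d[:,2]; return o+d*t[:,None]
def proj(M,P):
    K,D,T=M
    q=(np.atleast_2d(P)-T[:3,3])@T[:3,:3]; q=q*[1,-1,-1]
    return cv2.projectPoints(q,np.zeros(3),np.zeros(3),K,D)[0].reshape(-1,2)
def tri(obs): # list of (M,uv)
    A=np.zeros((3,3));b=np.zeros(3)
    for M,uv in obs:
        o,d=rays(M,[uv]); d=d[0]/np.linalg.norm(d[0]); Q=np.eye(3)-np.outer(d,d); A+=Q;b+=Q@o
    return np.linalg.solve(A,b)
def tooldelta(target_pos,yaw=None):
    """shift in tool axes (m) & z-turn to reach a world TCP pos, tool-down yaw"""
    st=manip.read_state(); r=R.from_euler('xyz',st['eef_rot'])
    d=r.inv().apply(np.array(target_pos)-st['eef_pos'])/1000
    rv=None
    if yaw is not None:
        rv=(r.inv()*R.from_euler('xyz',[np.pi,0,yaw])).as_rotvec()
    print('delta',np.round(d,4),'rotvec',None if rv is None else np.round(rv,3),'gap',round(st['finger_gap'],1),'t',round(st['clock'],2))
def say():
    st=manip.read_state()
    print('t',round(st['clock'],2),'pos',np.round(st['eef_pos'],1),'rot',np.round(st['eef_rot'],3),'F',np.round(st['wrist_force'],1),'M',np.round(st['moment'],2),'gap',round(st['finger_gap'],1),'q',np.round(st['joints'],2))
E
python3 - <<'E'
from h import *
im=cv2.imread('pics/top0.png')
cv2.imwrite('pics/c1.png',cv2.resize(im[180:280,110:210],None,fx=6,fy=6,interpolation=cv2.INTER_CUBIC))
cv2.imwrite('pics/c2.png',cv2.resize(im[145:275,210:330],None,fx=4.5,fy=4.5,interpolation=cv2.INTER_CUBIC))
cv2.imwrite('pics/c3.png',cv2.resize(im[205:285,340:400],None,fx=7,fy=7,interpolation=cv2.INTER_CUBIC))
E
```

```text
(no output)
```

View pics/c1.png

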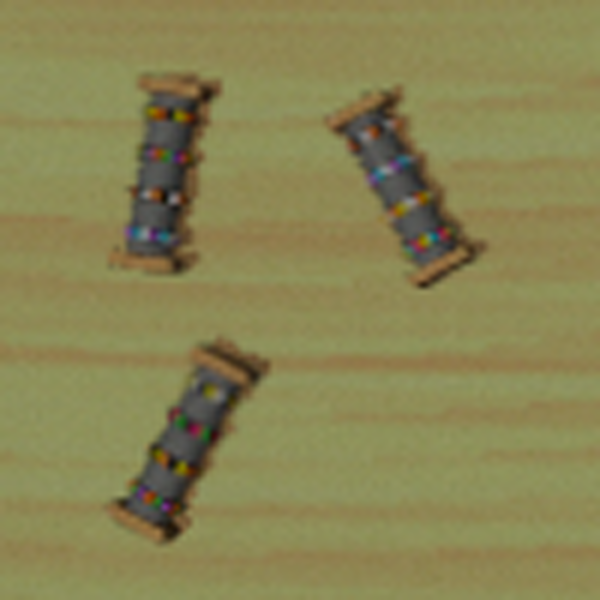

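View pics/c2.png

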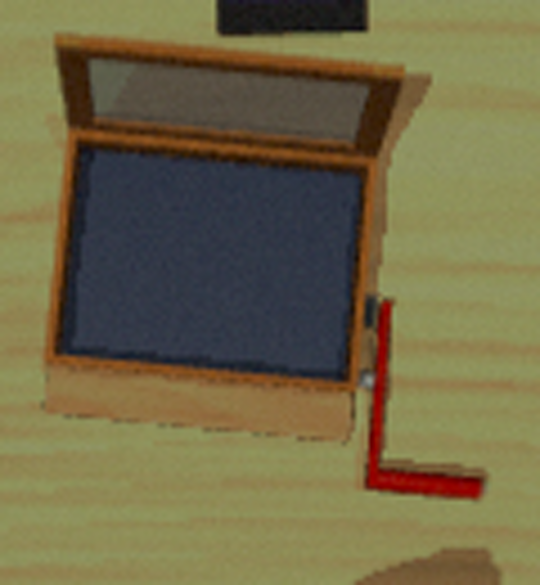

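View pics/c3.png

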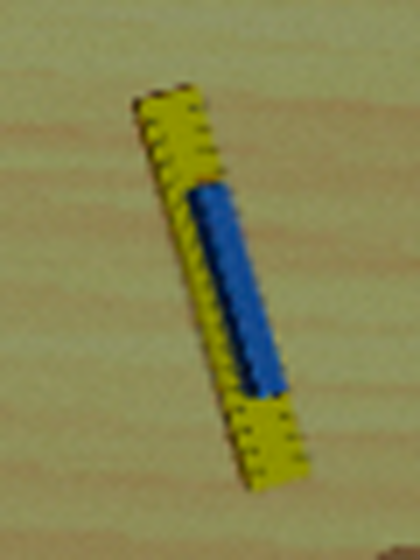

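```bash
cat > m1.py <<'E'
from h import *
def bars(im,M,z=20,amin=60,roi=None):
    hsv=cv2.cvtColor(im,cv2.COLOR_RGB2HSV)
    # not wood table: dark/grey roll
    m=((hsv[...,1]<70)&(hsv[...,2]<130)).astype(np.uint8)
    if roi: k=np.zeros_like(m);k[roi[1]:roi[3],roi[0]:roi[2]]=1;m*=k
    m=cv2.morphologyEx(m,cv2.MORPH_CLOSE,np.ones((5,5)))
    out=[]
    for c in cv2.findContours(m,cv2.RETR_EXTERNAL,cv2.CHAIN_APPROX_NONE)[0]:
        if cv2.contourArea(c)<amin: continue
        (u,v),(w,h),a=cv2.minAreaRect(c)
        b=cv2.boxPoints(((u,v),(w,h),a)); 
        e=[(b[i]+b[(i+1)%4])/2 for i in range(4)]
        ax=(e[0],e[2]) if np.linalg.norm(e[0]-e[2])>np.linalg.norm(e[1]-e[3]) else (e[1],e[3])
        P=onplane(M,ax,z); d=P[1]-P[0]
        out.append((P.mean(0)[:2].round(1),round(np.arctan2(d[1],d[0])%np.pi,3),round(np.linalg.norm(d),1),(round(u),round(v))))
    return out
def color(im,lo,hi,roi=None):
    hsv=cv2.cvtColor(im,cv2.COLOR_RGB2HSV); m=cv2.inRange(hsv,lo,hi)
    if roi: k=np.zeros_like(m);k[roi[1]:roi[3],roi[0]:roi[2]]=255;m&=k
    return m
def longest(m): 
    return max(cv2.findContours(m,cv2.RETR_EXTERNAL,cv2.CHAIN_APPROX_NONE)[0],key=cv2.contourArea)
E
python3 - <<'E'
from m1 import *
im=cv2.imread('pics/top0.png')[:,:,::-1]; M=model('top')
for b in bars(im,M,20,60,(115,180,205,280)): print(b)
c=longest(color(im,(100,120,60),(125,255,255),(340,205,400,285)))
r=cv2.minAreaRect(c); P=onplane(M,cv2.boxPoints(r),46); print('ridge',P.mean(0).round(1),P.round(0).tolist())
y=color(im,(22,120,80),(35,255,255),(340,205,400,285))|color(im,(100,120,60),(125,255,255),(340,205,400,285))
r=cv2.minAreaRect(longest(y)); P=onplane(M,cv2.boxPoints(r),14);print('rule',P.mean(0).round(1),P.round(0).tolist())
f=lambda p:np.array(p)/4.5+[210,145]
print('rim near',onplane(M,[f((47,360)),f((357,388)),f((376,157)),f((72,132))],104).round(1).tolist())
print('base near',onplane(M,[f((43,412)),f((349,441))],20).round(1).tolist())
print('lid edge',onplane(M,[f((57,38)),f((404,69))],262).round(1).tolist())
print('handbar',onplane(M,[f((375,478)),f((485,485))],45).round(1).tolist())
E
```

```text
(array([405. , 366.6]), np.float64(2.666), np.float64(87.3), (140, 254))
(array([547.7, 251.1]), np.float64(0.496), np.float64(86.7), (176, 211))
(array([552.5, 383. ]), np.float64(3.048), np.float64(85.1), (136, 209))
ridge [ 442.9 -388.9   46. ] [[487.0, -367.0, 46.0], [492.0, -381.0, 46.0], [398.0, -411.0, 46.0], [394.0, -397.0, 46.0]]
rule [ 440.6 -388.7   14. ] [[528.0, -344.0, 14.0], [539.0, -379.0, 14.0], [353.0, -434.0, 14.0], [343.0, -398.0, 14.0]]
rim near [[502.3, 97.4, 104.0], [486.5, -112.1, 104.0], [643.7, -123.9, 104.0], [657.9, 83.8, 104.0]]
base near [[466.7, 106.5, 20.0], [449.2, -113.1, 20.0]]
lid edge [[693.3, 82.7, 262.0], [677.4, -127.2, 262.0]]
handbar [[423.9, -129.9, 45.0], [419.8, -207.6, 45.0]]
```

```bash
python3 -c "
from h import *
tooldelta([441,-389,170],.29)"
```

```text
delta [ 0.2506 -0.0178  0.0351] rotvec [-0.001 -0.     0.118] gap 94.1 t 0.15
```

```bash
python3 -m pendant '[{"claw":0.05,"delta_pos":[0.06,-0.005,0.01],"rotation":[0,0,0.05]},{"claw":0.05,"delta_pos":[0.12,-0.01,0.02],"rotation":[0,0,0.1]},{"claw":0.05,"delta_pos":[0.18,-0.015,0.03],"rotation":[0,0,0.118]},{"claw":0.05,"delta_pos":[0.235,-0.017,0.035],"rotation":[0,0,0.118]},{"claw":0.05,"delta_pos":[0.25,-0.018,0.035],"rotation":[0,0,0.118]},{"claw":0.05,"delta_pos":[0.25,-0.018,0.035],"rotation":[0,0,0.118]}]' 20
python3 - <<'E'
from h import *
say(); shot('wrist','w1')
E
```

```text
clock: 0.9
eef_pos: [440.5, -388.9, 169.8]
eef_rot: [-3.14, 0.0, 0.291]
wrist_force: [0.3, -0.6, 0.2]
finger_gap: 50.0
t 0.9 pos [ 440.5 -388.9  169.8] rot [-3.14   0.     0.291] F [ 0.3 -0.6  0.2] M [-0.03 -0.01  0.02] gap 50.0 q [-0.79  0.41  1.45  0.    1.28  0.49]
```

View pics/w1.png

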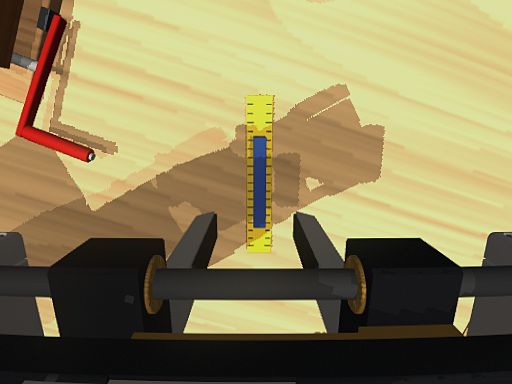

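The rule is nearly vertical in the wrist view, with the strip at u 247–274, v 95–252 and the ridge at u≈260, v 137–227.

Run:
```python
from m1 import *
im=cv2.imread('pics/w1.png')[:,:,::-1]; M=model('wrist',manip.read_state())
b=color(im,(100,120,60),(125,255,255),(230,80,290,260)); y=color(im,(15,120,80),(35,255,255),(230,80,290,260))
P=onplane(M,cv2.boxPoints(cv2.minAreaRect(longest(b))),46);print(P.mean(0),P.round(0).tolist())
s=(b|color(im,(24,150,80),(35,255,255),(230,80,290,260)))
s=cv2.morphologyEx(s,cv2.MORPH_CLOSE,np.ones((5,5)))
P=onplane(M,cv2.boxPoints(cv2.minAreaRect(longest(s))),14);print(P.mean(0),P.round(0).tolist())
# stand check : leg bar end
tooldelta([442,-388.5,60],.29)
```

```text
[ 444.21920601 -393.22622501   46.        ] [[489.0, -373.0, 46.0], [493.0, -385.0, 46.0], [399.0, -414.0, 46.0], [396.0, -401.0, 46.0]]
[ 443.51242305 -393.91649166   14.        ] [[530.0, -353.0, 14.0], [538.0, -380.0, 14.0], [358.0, -437.0, 14.0], [348.0, -406.0, 14.0]]
delta [ 0.0025 -0.0002  0.11  ] rotvec [-0.001  0.    -0.   ] gap 49.7 t 0.95
```

```bash
python3 -c "
from h import *
tooldelta([443.5,-392,23],.293)"
```

```text
delta [0.0029 0.0036 0.147 ] rotvec [-0.001  0.    -0.003] gap 49.7 t 0.95
```

```bash
python3 -m pendant '[{"claw":0.05,"delta_pos":[0.003,0.0036,0.06]},{"claw":0.05,"delta_pos":[0.003,0.0036,0.11]},{"claw":0.05,"delta_pos":[0.003,0.0036,0.14]},{"claw":0.05,"delta_pos":[0.003,0.0036,0.147]},{"claw":0.0,"delta_pos":[0.003,0.0036,0.147]},{"claw":0.0,"delta_pos":[0.003,0.0036,0.147]},{"claw":0.0,"delta_pos":[0.003,0.0036,0.147]},{"claw":0.0,"delta_pos":[0.003,0.0036,0.147]},{"claw":0.0,"delta_pos":[0.003,0.0036,0.147]}]' 40
python3 - <<'E'
from h import *
say(); tooldelta([440,-200,110],1.495);
E
```

```text
t 0.95 pos [ 439.7 -389.5  170. ] rot [-3.141  0.     0.29 ] F [-0.1 -0.2 -0. ] M [0.01 0.02 0.01] gap 49.7 q [-0.79  0.41  1.45  0.    1.28  0.49]
delta [ 0.0544 -0.1814  0.0602] rotvec [-1.000e-03 -0.000e+00 -1.205e+00] gap 49.7 t 0.95$[0]: bad value
```

```bash
python3 -m pendant '[{"claw":0.05,"delta_pos":[0.003,0.0036,0.06],"rotation":[0,0,0]},{"claw":0.05,"delta_pos":[0.003,0.0036,0.11],"rotation":[0,0,0]},{"claw":0.05,"delta_pos":[0.003,0.0036,0.14],"rotation":[0,0,0]},{"claw":0.05,"delta_pos":[0.003,0.0036,0.147],"rotation":[0,0,0]},{"claw":0.0,"delta_pos":[0.003,0.0036,0.147],"rotation":[0,0,0]},{"claw":0.0,"delta_pos":[0.003,0.0036,0.147],"rotation":[0,0,0]},{"claw":0.0,"delta_pos":[0.003,0.0036,0.147],"rotation":[0,0,0]},{"claw":0.0,"delta_pos":[0.003,0.0036,0.147],"rotation":[0,0,0]},{"claw":0.0,"delta_pos":[0.003,0.0036,0.147],"rotation":[0,0,0]}]' 40
python3 - <<'E'
from h import *
say();
E
```

```text
clock: 2.08
eef_pos: [443.7, -392.1, 23.6]
eef_rot: [-3.141, 0.0, 0.29]
wrist_force: [-0.9, -0.7, 4.8]
finger_gap: 13.7
t 2.08 pos [ 443.7 -392.1   23.6] rot [-3.141  0.     0.29 ] F [-0.9 -0.7  4.8] M [ 0.1   0.2  -0.01] gap 13.7 q [-0.79  0.6   1.55  0.    0.99  0.5 ]
```

```bash
python3 -c "
from h import *
tooldelta([434,-2.5,110],1.495)"
```

```text
delta [ 0.102  -0.3762 -0.0864] rotvec [-0.    -0.    -1.205] gap 13.7 t 2.08
```

```bash
python3 -m pendant '[{"claw":0.0,"delta_pos":[0,0,-0.05],"rotation":[0,0,0]},{"claw":0.0,"delta_pos":[0.01,-0.03,-0.0864],"rotation":[0,0,-0.15]},{"claw":0.0,"delta_pos":[0.025,-0.08,-0.0864],"rotation":[0,0,-0.32]},{"claw":0.0,"delta_pos":[0.04,-0.13,-0.0864],"rotation":[0,0,-0.48]},{"claw":0.0,"delta_pos":[0.055,-0.18,-0.0864],"rotation":[0,0,-0.64]},{"claw":0.0,"delta_pos":[0.07,-0.23,-0.0864],"rotation":[0,0,-0.8]},{"claw":0.0,"delta_pos":[0.08,-0.28,-0.0864],"rotation":[0,0,-0.95]},{"claw":0.0,"delta_pos":[0.09,-0.33,-0.0864],"rotation":[0,0,-1.1]},{"claw":0.0,"delta_pos":[0.102,-0.376,-0.0864],"rotation":[0,0,-1.205]},{"claw":0.0,"delta_pos":[0.102,-0.376,-0.0864],"rotation":[0,0,-1.205]}]' 40
python3 - <<'E'
from h import *
say(); shot('wrist','w2');shot('side','s2');tooldelta([434,-2.5,28],1.495)
E
```

```text
clock: 3.32
eef_pos: [433.8, -0.4, 110.2]
eef_rot: [3.141, -0.0, 1.5]
wrist_force: [-0.0, -0.1, 0.2]
finger_gap: 0.9
t 3.33 pos [ 4.338e+02 -4.000e-01  1.102e+02] rot [ 3.141 -0.     1.5  ] F [-0.  -0.1  0.2] M [-0.07 -0.08 -0.08] gap 0.9 q [-0.09  0.15  1.94  0.    1.05 -0.01]
delta [ 0.0001 -0.0001  0.0821] rotvec [ 0. -0.  0.] gap 0.7 t 3.42
```

View pics/w2.png

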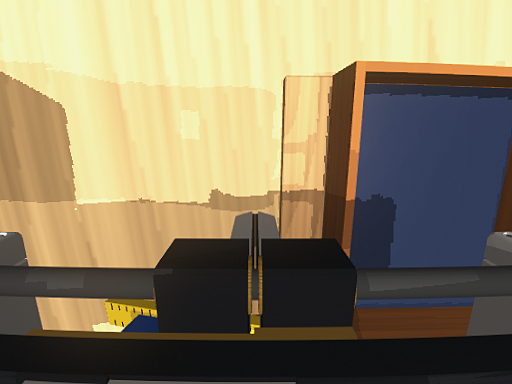

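View pics/s2.png

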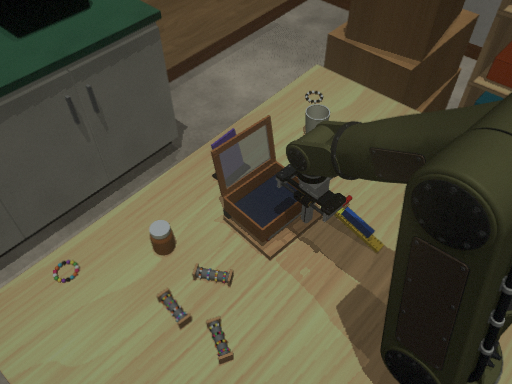

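The grip slackened in transit and the rule fell near the leg (side view, about (357,228)). I'll move on to the bars, which clears the view, and look again from the top.

```bash
python3 -c "
from h import *
tooldelta([405,366.6,150],2.666)"
```

```text
delta [ 0.366  -0.057  -0.0399] rotvec [ 0.    -0.    -1.171] gap 0.7 t 3.42
```

```bash
python3 -m pendant '[{"claw":0.07,"delta_pos":[0.02,-0.005,-0.04],"rotation":[0,0,-0.15]},{"claw":0.07,"delta_pos":[0.07,-0.01,-0.04],"rotation":[0,0,-0.32]},{"claw":0.07,"delta_pos":[0.12,-0.02,-0.04],"rotation":[0,0,-0.48]},{"claw":0.07,"delta_pos":[0.17,-0.03,-0.04],"rotation":[0,0,-0.64]},{"claw":0.07,"delta_pos":[0.22,-0.035,-0.04],"rotation":[0,0,-0.8]},{"claw":0.07,"delta_pos":[0.27,-0.04,-0.04],"rotation":[0,0,-0.95]},{"claw":0.07,"delta_pos":[0.32,-0.05,-0.04],"rotation":[0,0,-1.1]},{"claw":0.07,"delta_pos":[0.366,-0.057,-0.04],"rotation":[0,0,-1.171]},{"claw":0.07,"delta_pos":[0.366,-0.057,-0.04],"rotation":[0,0,-1.171]}]' 30
python3 - <<'E'
from m1 import *
say(); im,M=shot('wrist','w3');shot('top','t3');shot('side','s3')
E
```

```text
clock: 4.55
eef_pos: [405.2, 367.7, 149.6]
eef_rot: [-3.141, -0.0, 2.667]
wrist_force: [0.2, 0.3, 0.1]
finger_gap: 69.9
t 4.55 pos [405.2 367.7 149.6] rot [-3.141 -0.     2.667] F [0.2 0.3 0.1] M [ 0.06 -0.14  0.01] gap 69.9 q [ 0.67  0.35  1.6   0.    1.2  -0.43]
```

View pics/w3.png

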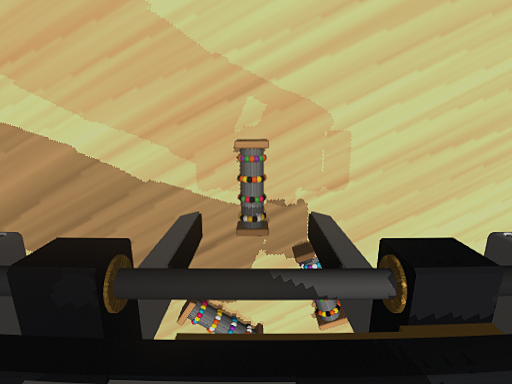

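View pics/t3.png

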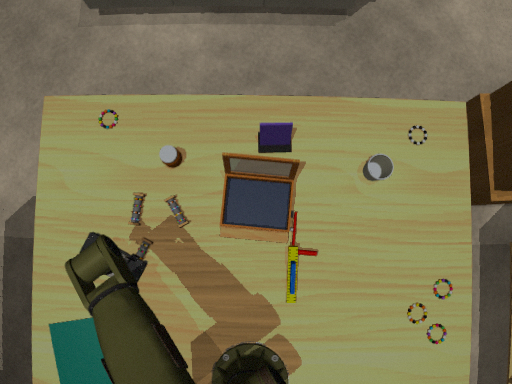

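View pics/s3.png

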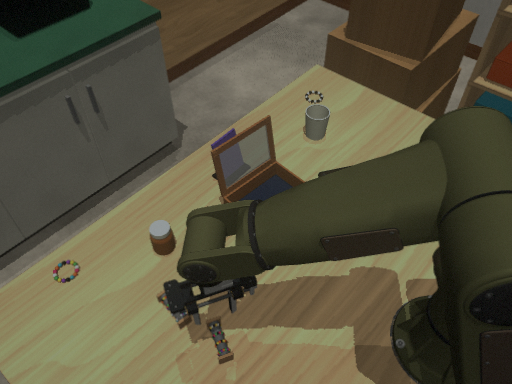

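Bar A is centred at about (252,188) in the wrist view, in line with the fingers. The rule now lies at top-view (292,275), with one end by the leg's corner. I'll measure bar A and pick it.

Run:
```python
from m1 import *
im=cv2.imread('pics/w3.png')[:,:,::-1]; st=manip.read_state(); M=model('wrist',st)
# top-face midpoint between plates' outer top edges: far edge v~140, near edge v~236
print(onplane(M,[(252,140),(252,236),(236,144),(269,144),(237,232),(269,232)],32).round(1).tolist())
for b in bars(im,M,20,60,(225,130,280,240)): print(b)
tooldelta([405,366.6,5],2.666)
```

```text
[[362.4, 385.1, 32.0], [455.1, 336.9, 32.0], [358.5, 368.7, 32.0], [374.0, 398.7, 32.0], [443.4, 324.4, 32.0], [459.5, 355.7, 32.0]]
(array([411.6, 360.6]), np.float64(2.663), np.float64(89.4), (253, 188))
delta [0.0011 0.0009 0.1449] rotvec [-0.     0.    -0.002] gap 70.3 t 4.7
```

```bash
python3 -c "
from h import *
tooldelta([407.5,363,5],2.664)"
python3 -m pendant '[{"claw":0.07,"delta_pos":[-0.003,0.003,0.06],"rotation":[0,0,0]},{"claw":0.07,"delta_pos":[-0.003,0.003,0.11],"rotation":[0,0,0]},{"claw":0.07,"delta_pos":[-0.003,0.003,0.135],"rotation":[0,0,0]},{"claw":0.07,"delta_pos":[-0.003,0.003,0.144],"rotation":[0,0,0]},{"claw":0.02,"delta_pos":[-0.003,0.003,0.144],"rotation":[0,0,0]},{"claw":0.02,"delta_pos":[-0.003,0.003,0.144],"rotation":[0,0,0]},{"claw":0.02,"delta_pos":[-0.003,0.003,0.144],"rotation":[0,0,0]},{"claw":0.02,"delta_pos":[-0.003,0.003,0.144],"rotation":[0,0,0]}]' 30
python3 - <<'E'
from h import *
say();
E
```

```text
delta [-0.0027 -0.0011  0.1449] rotvec [-0.  0. -0.] gap 70.3 t 4.7
clock: 5.7
eef_pos: [409.8, 366.7, 6.6]
eef_rot: [3.141, 0.0, 2.664]
wrist_force: [-1.5, -1.7, 5.0]
finger_gap: 35.7
t 5.7 pos [409.8 366.7   6.6] rot [3.141 0.    2.664] F [-1.5 -1.7  5. ] M [-0.53  0.27 -0.04] gap 35.7 q [ 0.66  0.55  1.69 -0.    0.91 -0.43]
```

```bash
python3 -c "
from h import *
tooldelta([560,-74,160],3.066);tooldelta([560,-74,62],3.066)"
```

```text
delta [-0.3361 -0.3222 -0.1534] rotvec [ 0.     0.    -0.402] gap 35.7 t 5.7
delta [-0.3361 -0.3222 -0.0554] rotvec [ 0.     0.    -0.402] gap 35.7 t 5.7
```

```bash
python3 -m pendant '[{"claw":0.02,"delta_pos":[0,0,-0.05],"rotation":[0,0,0]},{"claw":0.02,"delta_pos":[0,0,-0.11],"rotation":[0,0,0]},{"claw":0.02,"delta_pos":[-0.02,-0.02,-0.15],"rotation":[0,0,-0.1]},{"claw":0.02,"delta_pos":[-0.06,-0.06,-0.153],"rotation":[0,0,-0.2]},{"claw":0.02,"delta_pos":[-0.1,-0.1,-0.153],"rotation":[0,0,-0.3]},{"claw":0.02,"delta_pos":[-0.14,-0.14,-0.153],"rotation":[0,0,-0.402]},{"claw":0.02,"delta_pos":[-0.18,-0.18,-0.153],"rotation":[0,0,-0.402]},{"claw":0.02,"delta_pos":[-0.22,-0.22,-0.153],"rotation":[0,0,-0.402]},{"claw":0.02,"delta_pos":[-0.26,-0.25,-0.153],"rotation":[0,0,-0.402]},{"claw":0.02,"delta_pos":[-0.3,-0.285,-0.153],"rotation":[0,0,-0.402]}]' 30
python3 - <<'E'
from h import *
say(); tooldelta([560,-74,160],3.066);tooldelta([560,-74,62],3.066)
E
```

```text
clock: 6.95
eef_pos: [545.6, -25.9, 159.9]
eef_rot: [3.141, 0.001, 3.066]
wrist_force: [0.8, -0.2, -0.2]
finger_gap: 35.8
t 6.95 pos [545.6 -25.9 159.9] rot [3.141e+00 1.000e-03 3.066e+00] F [ 0.8 -0.2 -0.2] M [ 0.06 -0.19  0.05] gap 35.8 q [-0.11  0.33  1.59  0.    1.22 -1.61]
delta [-0.018  -0.0469 -0.0001] rotvec [ 0.     0.001 -0.   ] gap 35.8 t 6.95
delta [-0.018  -0.0469  0.0979] rotvec [ 0.     0.001 -0.   ] gap 35.8 t 6.95
```

```bash
python3 -m pendant '[{"claw":0.02,"delta_pos":[-0.018,-0.047,0],"rotation":[0,0,0]},{"claw":0.02,"delta_pos":[-0.018,-0.047,0.03],"rotation":[0,0,0]},{"claw":0.02,"delta_pos":[-0.018,-0.047,0.06],"rotation":[0,0,0]},{"claw":0.02,"delta_pos":[-0.018,-0.047,0.085],"rotation":[0,0,0]},{"claw":0.02,"delta_pos":[-0.018,-0.047,0.097],"rotation":[0,0,0]},{"claw":0.02,"delta_pos":[-0.018,-0.047,0.097],"rotation":[0,0,0]},{"claw":0.05,"delta_pos":[-0.018,-0.047,0.097],"rotation":[0,0,0]},{"claw":0.05,"delta_pos":[-0.018,-0.047,0.097],"rotation":[0,0,0]},{"claw":0.05,"delta_pos":[-0.018,-0.047,0.05],"rotation":[0,0,0]},{"claw":0.05,"delta_pos":[-0.018,-0.047,-0.01],"rotation":[0,0,0]}]' 30
python3 - <<'E'
from h import *
say(); shot('wrist','w4'); tooldelta([547.7,251.1,170],3.638)
E
```

```text
clock: 8.2
eef_pos: [559.4, -74.0, 170.9]
eef_rot: [3.141, -0.001, 3.066]
wrist_force: [0.9, 0.2, 0.9]
finger_gap: 49.8
t 8.2 pos [559.4 -74.  170.9] rot [ 3.141e+00 -1.000e-03  3.066e+00] F [0.9 0.2 0.9] M [ 0.   -0.12 -0.01] gap 49.8 q [-0.2   0.36  1.52  0.    1.26 -1.69]
delta [0.0393 0.3236 0.0094] rotvec [-0.004  0.011 -0.572] gap 50.0 t 8.25
```

View pics/w4.png

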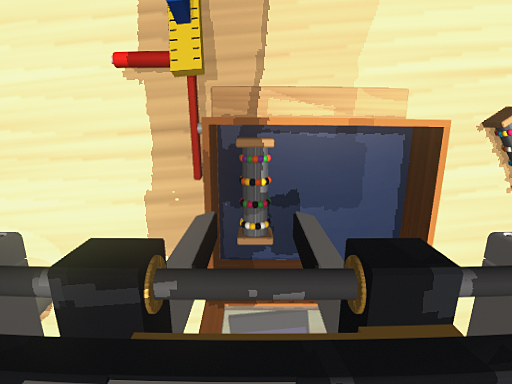

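Bar A lies on the case floor at wrist (255,190), clear of the walls. Next is bar B.

```bash
python3 -m pendant '[{"claw":0.07,"delta_pos":[0.005,0.05,0],"rotation":[0,0,0]},{"claw":0.07,"delta_pos":[0.01,0.1,0],"rotation":[0,0,-0.1]},{"claw":0.07,"delta_pos":[0.02,0.155,0],"rotation":[0,0,-0.25]},{"claw":0.07,"delta_pos":[0.03,0.21,0.005],"rotation":[0,0,-0.4]},{"claw":0.07,"delta_pos":[0.035,0.265,0.01],"rotation":[0,0,-0.5]},{"claw":0.07,"delta_pos":[0.039,0.32,0.01],"rotation":[0,0,-0.572]},{"claw":0.07,"delta_pos":[0.039,0.3236,0.01],"rotation":[0,0,-0.572]},{"claw":0.07,"delta_pos":[0.039,0.3236,0.01],"rotation":[0,0,-0.572]}]' 30
python3 - <<'E'
from m1 import *
say(); im,M=shot('wrist','w5')
for b in bars(im,M,20,60,(170,90,330,245)): print(b)
E
```

```text
clock: 9.25
eef_pos: [548.0, 250.8, 169.5]
eef_rot: [-3.134, 0.009, -2.645]
wrist_force: [0.8, -0.5, 0.7]
finger_gap: 70.3
t 9.25 pos [548.  250.8 169.5] rot [-3.134  0.009 -2.645] F [ 0.8 -0.5  0.7] M [ 0.1  -0.13  0.04] gap 70.3 q [ 0.37  0.44  1.41 -0.01  1.28 -1.69]
(array([557.5, 352.1]), np.float64(1.063), np.float64(46.0), (326, 224))
(array([644.2, 198.8]), np.float64(3.076), np.float64(55.2), (181, 226))
(array([549.9, 248.9]), np.float64(0.521), np.float64(90.3), (254, 178))
```

View pics/w5.png

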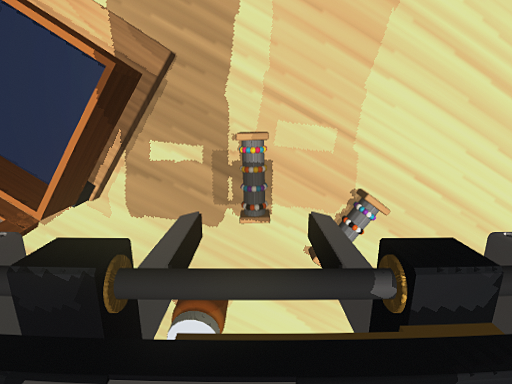

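Bar B is centred at wrist (253,177), in line with the fingers. Descending.

```bash
python3 -c "
from h import *
tooldelta([549,250,6],3.65)"
```

```text
delta [0.0009 0.0007 0.1636] rotvec [-0.007  0.009 -0.013] gap 69.8 t 9.3
```

```bash
python3 -m pendant '[{"claw":0.07,"delta_pos":[0.001,0.001,0.06],"rotation":[-0.007,0.009,-0.013]},{"claw":0.07,"delta_pos":[0.001,0.001,0.12],"rotation":[-0.007,0.009,-0.013]},{"claw":0.07,"delta_pos":[0.001,0.001,0.155],"rotation":[-0.007,0.009,-0.013]},{"claw":0.07,"delta_pos":[0.001,0.001,0.1635],"rotation":[-0.007,0.009,-0.013]},{"claw":0.02,"delta_pos":[0.001,0.001,0.1635],"rotation":[-0.007,0.009,-0.013]},{"claw":0.02,"delta_pos":[0.001,0.001,0.1635],"rotation":[-0.007,0.009,-0.013]},{"claw":0.02,"delta_pos":[0.001,0.001,0.1635],"rotation":[-0.007,0.009,-0.013]},{"claw":0.02,"delta_pos":[0.001,0.001,0.1635],"rotation":[-0.007,0.009,-0.013]}]' 30
python3 - <<'E'
from h import *
say(); tooldelta([564.5,-12.5,160],3.066)
E
```

```text
clock: 10.3
eef_pos: [549.1, 250.4, 6.9]
eef_rot: [-3.141, 0.001, -2.633]
wrist_force: [-1.9, -0.3, 4.1]
finger_gap: 35.9
t 10.3 pos [549.1 250.4   6.9] rot [-3.141e+00  1.000e-03 -2.633e+00] F [-1.9 -0.3  4.1] M [-0.1   0.01  0.11] gap 35.9 q [ 0.37  0.64  1.52 -0.    0.98 -1.71]
delta [ 0.1142 -0.2372 -0.1531] rotvec [-0.     0.002  0.584] gap 35.9 t 10.3
```

```bash
python3 -m pendant '[{"claw":0.02,"delta_pos":[0,0,-0.06],"rotation":[0,0,0]},{"claw":0.02,"delta_pos":[0,0,-0.12],"rotation":[0,0,0]},{"claw":0.02,"delta_pos":[0,0,-0.153],"rotation":[0,0,0]},{"claw":0.02,"delta_pos":[0.02,-0.04,-0.153],"rotation":[0,0.002,0.12]},{"claw":0.02,"delta_pos":[0.045,-0.09,-0.153],"rotation":[0,0.002,0.27]},{"claw":0.02,"delta_pos":[0.07,-0.14,-0.153],"rotation":[0,0.002,0.42]},{"claw":0.02,"delta_pos":[0.095,-0.19,-0.153],"rotation":[0,0.002,0.55]},{"claw":0.02,"delta_pos":[0.114,-0.237,-0.153],"rotation":[0,0.002,0.584]},{"claw":0.02,"delta_pos":[0.114,-0.237,-0.153],"rotation":[0,0.002,0.584]}]' 30
python3 - <<'E'
from h import *
say(); shot('wrist','w6'); tooldelta([564.5,-12.5,62],3.066)
E
```

```text
clock: 11.42
eef_pos: [564.7, -15.0, 160.1]
eef_rot: [-3.141, -0.0, 3.062]
wrist_force: [-0.7, 0.7, 0.5]
finger_gap: 35.7
t 11.43 pos [564.7 -15.  160.1] rot [-3.141 -0.     3.062] F [-0.7  0.7  0.5] M [ 0.04 -0.07  0.05] gap 35.7 q [-0.09  0.37  1.53 -0.    1.24 -1.58]
delta [0.0001 0.0009 0.098 ] rotvec [-0.    -0.    -0.002] gap 36.0 t 11.47
```

View pics/w6.png

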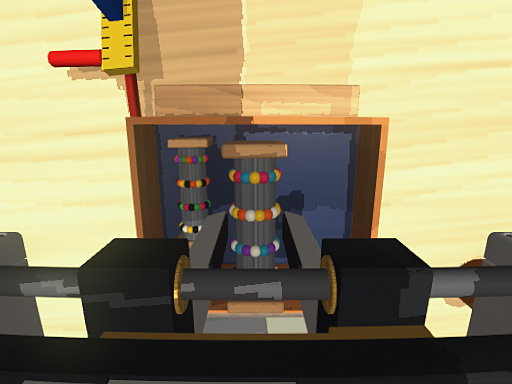

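Bar B is held centred over the middle slot, with bar A at the left. Lowering.

```bash
python3 -m pendant '[{"claw":0.02,"delta_pos":[0,0.001,0.03],"rotation":[0,0,0]},{"claw":0.02,"delta_pos":[0,0.001,0.06],"rotation":[0,0,0]},{"claw":0.02,"delta_pos":[0,0.001,0.085],"rotation":[0,0,0]},{"claw":0.02,"delta_pos":[0,0.001,0.098],"rotation":[0,0,0]},{"claw":0.02,"delta_pos":[0,0.001,0.098],"rotation":[0,0,0]},{"claw":0.05,"delta_pos":[0,0.001,0.098],"rotation":[0,0,0]},{"claw":0.05,"delta_pos":[0,0.001,0.098],"rotation":[0,0,0]},{"claw":0.05,"delta_pos":[0,0.001,0.05],"rotation":[0,0,0]},{"claw":0.05,"delta_pos":[0,0.001,0],"rotation":[0,0,0]}]' 30
python3 - <<'E'
from m1 import *
say(); im,M=shot('wrist','w7'); im,M=shot('top','t7')
for b in bars(im,M,20,60,(115,180,205,280)): print(b)
tooldelta([552,380,165],3.048)
E
```

```text
clock: 12.6
eef_pos: [564.3, -12.3, 161.4]
eef_rot: [-3.141, -0.001, 3.064]
wrist_force: [1.0, 1.1, 0.8]
finger_gap: 50.0
t 12.6 pos [564.3 -12.3 161.4] rot [-3.141e+00 -1.000e-03  3.064e+00] F [1.  1.1 0.8] M [ 0.06 -0.1  -0.03] gap 50.0 q [-0.09  0.37  1.53 -0.    1.24 -1.58]
(array([551.5, 383.1]), np.float64(3.048), np.float64(87.1), (136, 209))
delta [4.530e-02 3.901e-01 3.000e-04] rotvec [-0.     0.009  0.016] gap 50.0 t 12.7
```

View pics/w7.png

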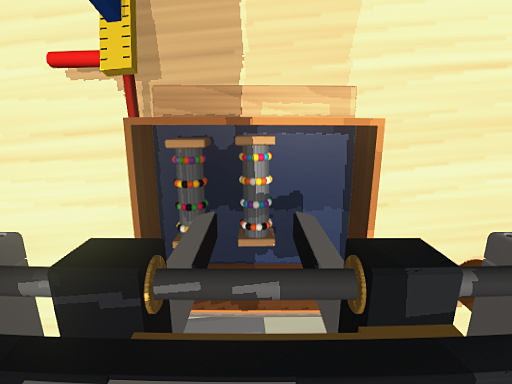

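Both bars are in. Bar C has not moved.

```bash
python3 -m pendant '[{"claw":0.07,"delta_pos":[0.005,0.05,0],"rotation":[0,0,0]},{"claw":0.07,"delta_pos":[0.01,0.11,0],"rotation":[0,0,0]},{"claw":0.07,"delta_pos":[0.02,0.17,0],"rotation":[0,0,0]},{"claw":0.07,"delta_pos":[0.03,0.23,0],"rotation":[0,0,0.01]},{"claw":0.07,"delta_pos":[0.04,0.29,0],"rotation":[0,0,0.016]},{"claw":0.07,"delta_pos":[0.045,0.35,0],"rotation":[0,0,0.016]},{"claw":0.07,"delta_pos":[0.045,0.389,0],"rotation":[0,0,0.016]},{"claw":0.07,"delta_pos":[0.045,0.389,0],"rotation":[0,0,0.016]}]' 30
python3 - <<'E'
from m1 import *
say(); im,M=shot('wrist','w8')
for b in bars(im,M,20,60,(210,90,320,245)): print(b)
tooldelta([552,380,6],3.048)
E
```

```text
clock: 13.7
eef_pos: [551.4, 381.1, 164.3]
eef_rot: [-3.141, 0.008, 3.051]
wrist_force: [-0.3, -0.3, 0.0]
finger_gap: 70.1
t 13.7 pos [551.4 381.1 164.3] rot [-3.141  0.008  3.051] F [-0.3 -0.3  0. ] M [-0.02 -0.14 -0.05] gap 70.1 q [ 0.55  0.6   1.19 -0.01  1.35 -0.93]
(array([555.3, 379.4]), np.float64(2.969), np.float64(90.4), (254, 182))
delta [0.0011 0.0007 0.1585] rotvec [-0.001  0.008  0.001] gap 70.1 t 13.75
```

View pics/w8.png

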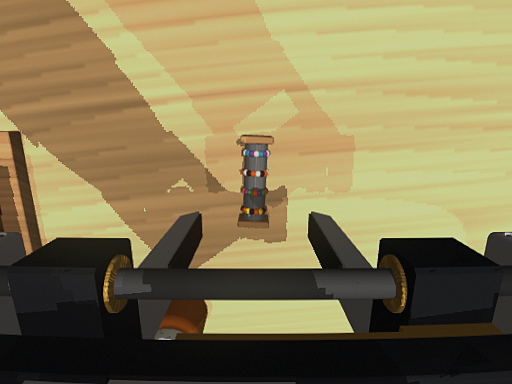

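```bash
python3 -m pendant '[{"claw":0.07,"delta_pos":[-0.001,0.001,0.06],"rotation":[0,0.008,0]},{"claw":0.07,"delta_pos":[-0.001,0.001,0.12],"rotation":[0,0.008,0]},{"claw":0.07,"delta_pos":[-0.001,0.001,0.15],"rotation":[0,0.008,0]},{"claw":0.07,"delta_pos":[-0.001,0.001,0.1585],"rotation":[0,0.008,0]},{"claw":0.02,"delta_pos":[-0.001,0.001,0.1585],"rotation":[0,0.008,0]},{"claw":0.02,"delta_pos":[-0.001,0.001,0.1585],"rotation":[0,0.008,0]},{"claw":0.02,"delta_pos":[-0.001,0.001,0.1585],"rotation":[0,0.008,0]},{"claw":0.02,"delta_pos":[-0.001,0.001,0.1585],"rotation":[0,0.008,0]}]' 30
python3 - <<'E'
from h import *
say(); tooldelta([569,49,160],3.066)
E
```

```text
clock: 14.75
eef_pos: [554.4, 380.4, 6.8]
eef_rot: [-3.142, 0.001, 3.049]
wrist_force: [-0.9, -0.9, 4.2]
finger_gap: 36.0
t 14.75 pos [554.4 380.4   6.8] rot [-3.142e+00  1.000e-03  3.049e+00] F [-0.9 -0.9  4.2] M [-0.08  0.08 -0.06] gap 36.0 q [ 0.55  0.77  1.29 -0.    1.08 -0.93]
delta [-0.0453 -0.3286 -0.1531] rotvec [-0.     0.001 -0.017] gap 36.0 t 14.75
```

```bash
python3 -m pendant '[{"claw":0.02,"delta_pos":[0,0,-0.06],"rotation":[0,0,0]},{"claw":0.02,"delta_pos":[0,0,-0.12],"rotation":[0,0,0]},{"claw":0.02,"delta_pos":[0,0,-0.153],"rotation":[0,0,0]},{"claw":0.02,"delta_pos":[-0.01,-0.05,-0.153],"rotation":[0,0.001,-0.017]},{"claw":0.02,"delta_pos":[-0.02,-0.11,-0.153],"rotation":[0,0.001,-0.017]},{"claw":0.02,"delta_pos":[-0.03,-0.17,-0.153],"rotation":[0,0.001,-0.017]},{"claw":0.02,"delta_pos":[-0.04,-0.23,-0.153],"rotation":[0,0.001,-0.017]},{"claw":0.02,"delta_pos":[-0.045,-0.29,-0.153],"rotation":[0,0.001,-0.017]},{"claw":0.02,"delta_pos":[-0.045,-0.328,-0.153],"rotation":[0,0.001,-0.017]},{"claw":0.02,"delta_pos":[-0.045,-0.328,-0.153],"rotation":[0,0.001,-0.017]}]' 30
python3 - <<'E'
from h import *
say(); shot('wrist','w9'); tooldelta([569,49,62],3.066)
E
```

```text
clock: 16.0
eef_pos: [568.7, 47.5, 160.2]
eef_rot: [-3.141, 0.0, 3.063]
wrist_force: [-0.2, 0.2, -0.4]
finger_gap: 36.1
t 16.0 pos [568.7  47.5 160.2] rot [-3.141  0.     3.063] F [-0.2  0.2 -0.4] M [ 0.11 -0.1   0.05] gap 36.1 q [ 0.02  0.38  1.52 -0.    1.24 -1.47]
delta [-0.0002  0.      0.0981] rotvec [ 0.     0.    -0.002] gap 36.0 t 16.05
```

View pics/w9.png

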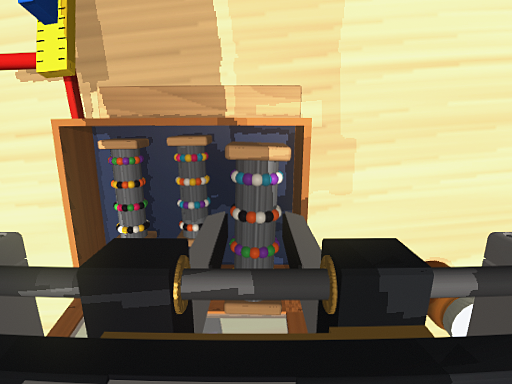

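Bar C is over the third slot. The finger would be close to the right wall, so I'll place it 5 mm further inward and open only a little.

```bash
python3 -m pendant '[{"claw":0.02,"delta_pos":[0,-0.005,0.02],"rotation":[0,0,0]},{"claw":0.02,"delta_pos":[0,-0.005,0.05],"rotation":[0,0,0]},{"claw":0.02,"delta_pos":[0,-0.005,0.08],"rotation":[0,0,0]},{"claw":0.02,"delta_pos":[0,-0.005,0.098],"rotation":[0,0,0]},{"claw":0.02,"delta_pos":[0,-0.005,0.098],"rotation":[0,0,0]},{"claw":0.044,"delta_pos":[0,-0.005,0.098],"rotation":[0,0,0]},{"claw":0.044,"delta_pos":[0,-0.005,0.098],"rotation":[0,0,0]},{"claw":0.044,"delta_pos":[0,-0.005,0.05],"rotation":[0,0,0]},{"claw":0.044,"delta_pos":[0,-0.005,0],"rotation":[0,0,0]}]' 30
python3 - <<'E'
from m1 import *
say(); im,M=shot('wrist','w10'); im,M=shot('top','t10')
E
```

```text
clock: 17.18
eef_pos: [568.2, 44.0, 161.6]
eef_rot: [-3.142, -0.0, 3.064]
wrist_force: [-0.5, 0.1, -0.3]
finger_gap: 44.1
t 17.18 pos [568.2  44.  161.6] rot [-3.142 -0.     3.064] F [-0.5  0.1 -0.3] M [ 0.   -0.11  0.01] gap 44.1 q [ 0.01  0.38  1.52  0.    1.24 -1.48]
```

View pics/w10.png

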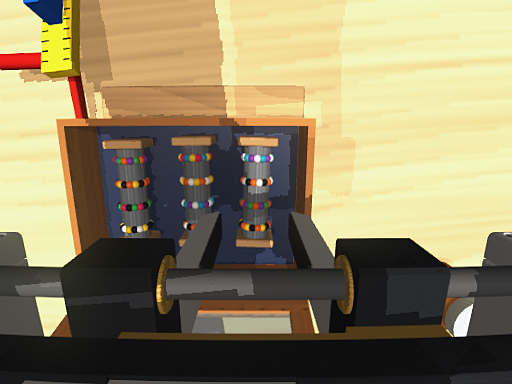

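View pics/t10.png

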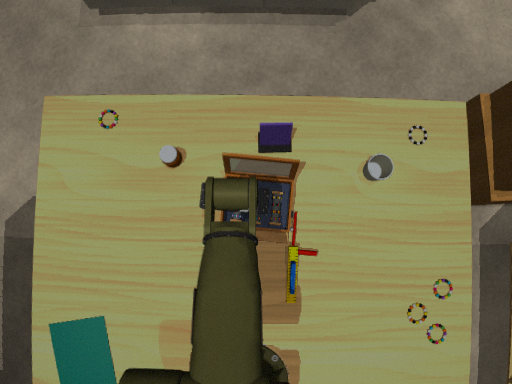

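All three bars are inside. Now the dropped rule.

```bash
python3 - <<'E'
from m1 import *
im=cv2.imread('pics/t10.png')[:,:,::-1]; M=model('top')
c=longest(color(im,(100,120,60),(125,255,255),(280,240,310,310)))
r=cv2.minAreaRect(c); P=onplane(M,cv2.boxPoints(r),50); print('ridge',r,P.round(0).tolist())
print(onplane(M,[(293.5,247),(291.5,301)],14))
tooldelta([370,-115,190],0.0)
E
python3 -c "
import cv2
im=cv2.imread('pics/t10.png');cv2.imwrite('pics/c10.png',cv2.resize(im[205:310,270:330],None,fx=5,fy=5,interpolation=cv2.INTER_CUBIC))"
```

```text
ridge ((292.15087890625, 277.9825439453125), (4.694136142730713, 30.112384796142578), 2.8624050617218018) [[293.0, -117.0, 50.0], [388.0, -121.0, 50.0], [387.0, -136.0, 50.0], [293.0, -132.0, 50.0]]
[[ 436.36677811 -132.98418696   14.        ]
 [ 262.47292912 -128.43937766   14.        ]]
delta [ 0.1875 -0.1741 -0.0258] rotvec [ 1.500e-02 -1.000e-03  3.064e+00] gap 43.9 t 17.27
```

View pics/c10.png

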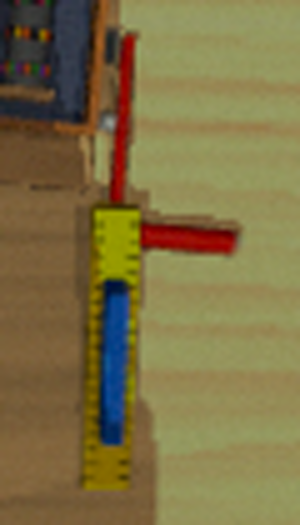

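```bash
python3 -c "
from h import *
tooldelta([350,-125,190],3.1)"
```

```text
delta [ 0.2067 -0.1856 -0.026 ] rotvec [ 0.001  0.01  -0.036] gap 43.9 t 17.27
```

```bash
python3 -m pendant '[{"claw":0.044,"delta_pos":[0,0,-0.03],"rotation":[0,0,0]},{"claw":0.05,"delta_pos":[0.04,-0.03,-0.03],"rotation":[0,0,0]},{"claw":0.05,"delta_pos":[0.085,-0.07,-0.03],"rotation":[0,0,0]},{"claw":0.05,"delta_pos":[0.13,-0.11,-0.03],"rotation":[0,0,-0.03]},{"claw":0.05,"delta_pos":[0.17,-0.15,-0.03],"rotation":[0,0,-0.036]},{"claw":0.05,"delta_pos":[0.2067,-0.1856,-0.026],"rotation":[0,0.01,-0.036]},{"claw":0.05,"delta_pos":[0.2067,-0.1856,-0.026],"rotation":[0,0.01,-0.036]}]' 30
python3 - <<'E'
from h import *
say(); shot('wrist','w11'); shot('side','s11')
E
```

```text
clock: 18.15
eef_pos: [348.4, -126.3, 190.0]
eef_rot: [3.141, 0.0, 3.097]
wrist_force: [0.6, 0.2, 0.2]
finger_gap: 50.5
t 18.15 pos [ 348.4 -126.3  190. ] rot [3.141 0.    3.097] F [0.6 0.2 0.2] M [ 0.03 -0.09  0.01] gap 50.5 q [-0.45 -0.1   2.    0.    1.24 -1.97]
```

View pics/w11.png

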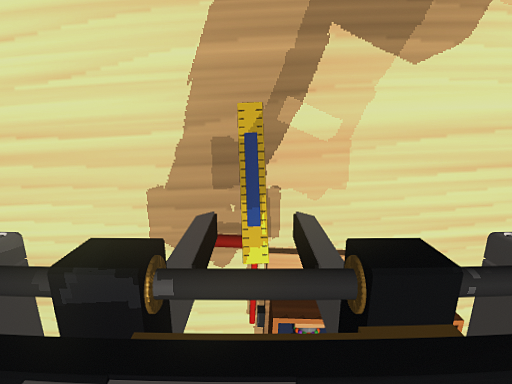

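View pics/s11.png

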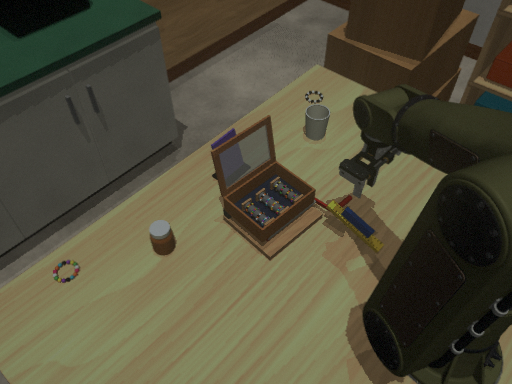

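The wrist view shows the rule from (251,102) to (256,262), with its far end over the leg's red corner.

```bash
python3 -c "
import cv2
im=cv2.imread('pics/s11.png');cv2.imwrite('pics/c11.png',cv2.resize(im[185:255,305:395],None,fx=7,fy=7,interpolation=cv2.INTER_CUBIC))"
```

```text
(no output)
```

View pics/c11.png

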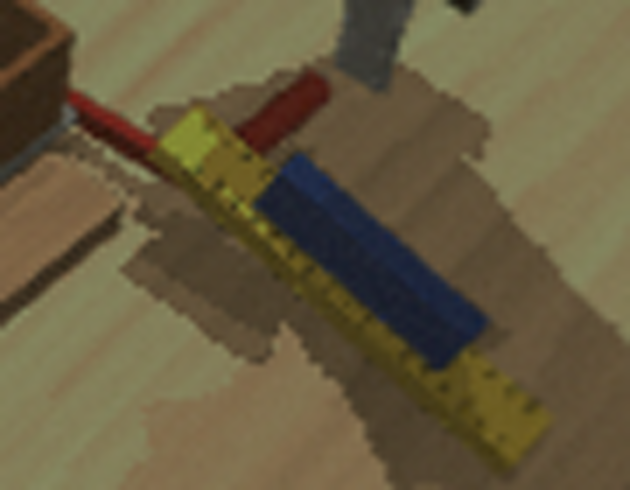

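Run:
```python
from h import *
S=model('side');W=model('wrist',manip.read_state())
f=lambda p:np.array(p)/7+[305,185]
for n,s,w in [('hi y+',(155,152),(268,262)),('hi y-',(197,108),(243,262)),('lo y+',(508,458),(264,102)),('lo y-',(550,415),(239,102))]:
    print(n,tri([(S,f(s)),(W,w)]).round(1))
```

```text
hi y+ [ 440.2 -113.    63.8]
hi y- [ 439.3 -141.9   65.5]
lo y+ [ 260.6 -111.    16.4]
lo y- [ 259.4 -140.6   15.3]
```

```bash
cat >> h.py <<'E'
def poseDelta(Rt,pos):
    st=manip.read_state(); r=R.from_euler('xyz',st['eef_rot'])
    print('delta',(r.inv().apply(np.array(pos)-st['eef_pos'])/1000).round(4),'rv',(r.inv()*R.from_matrix(Rt)).as_rotvec().round(3),'t',round(st['clock'],2))
E
python3 - <<'E'
from h import *
t=.266;a=-.009
Rz=R.from_euler('z',a).as_matrix()
u=Rz@[np.cos(t),0,np.sin(t)]; w=Rz@[-np.sin(t),0,np.cos(t)]
Rt=np.c_[-u,np.cross(-w,-u),-w]
O=np.array([350,-126.6,40.2])-14*w
for h in (90,24): print(O+h*w); poseDelta(Rt,O+h*w)
E
```

```text
[ 330.02236768 -126.42019645  113.52708829]
delta [ 0.0202 -0.0022  0.0767] rv [-0.004 -0.265 -0.033] t 18.25
[ 347.37136417 -126.57634164   49.84830109]
delta [ 0.0029 -0.0016  0.1404] rv [-0.004 -0.265 -0.033] t 18.25
```

```bash
python3 -m pendant '[{"claw":0.05,"delta_pos":[0.01,-0.002,0.03],"rotation":[0,-0.13,-0.033]},{"claw":0.05,"delta_pos":[0.02,-0.002,0.06],"rotation":[-0.004,-0.265,-0.033]},{"claw":0.05,"delta_pos":[0.02,-0.002,0.077],"rotation":[-0.004,-0.265,-0.033]},{"claw":0.05,"delta_pos":[0.02,-0.002,0.077],"rotation":[-0.004,-0.265,-0.033]}]' 30
python3 - <<'E'
from h import *
say(); shot('wrist','w12')
E
```

```text
clock: 18.75
eef_pos: [330.4, -125.6, 112.7]
eef_rot: [3.14, 0.264, 3.133]
wrist_force: [-0.8, 0.5, 0.1]
finger_gap: 50.5
t 18.75 pos [ 330.4 -125.6  112.7] rot [3.14  0.264 3.133] F [-0.8  0.5  0.1] M [ 0.03 -0.    0.03] gap 50.5 q [-0.58 -0.18  2.29  0.2   0.82 -2.26]
```

View pics/w12.png

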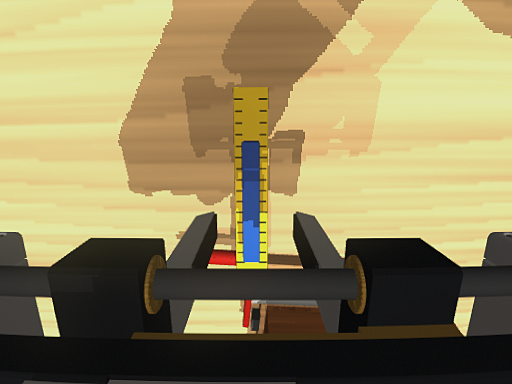

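The rule is aligned with the fingers and the ridge is at u≈251. Descending along the tool axis and gripping.

```bash
python3 -m pendant '[{"claw":0.05,"delta_pos":[0,-0.001,0.03],"rotation":[0,0,0]},{"claw":0.05,"delta_pos":[0,-0.001,0.055],"rotation":[0,0,0]},{"claw":0.05,"delta_pos":[0,-0.001,0.065],"rotation":[0,0,0]},{"claw":0.05,"delta_pos":[0,-0.001,0.065],"rotation":[0,0,0]},{"claw":0.0,"delta_pos":[0,-0.001,0.065],"rotation":[0,0,0]},{"claw":0.0,"delta_pos":[0,-0.001,0.065],"rotation":[0,0,0]},{"claw":0.0,"delta_pos":[0,-0.001,0.065],"rotation":[0,0,0]},{"claw":0.0,"delta_pos":[0,-0.001,0.065],"rotation":[0,0,0]},{"claw":0.0,"delta_pos":[0,-0.001,0.065],"rotation":[0,0,0]}]' 50
python3 - <<'E'
from h import *
say(); 
tooldelta([420,-126,140],3.12)
tooldelta([434,-2.5,110],1.495)
E
```

```text
clock: 19.92
eef_pos: [348.0, -127.1, 50.9]
eef_rot: [3.141, 0.265, 3.134]
wrist_force: [-0.2, -0.2, 0.9]
finger_gap: 13.5
t 19.93 pos [ 348.  -127.1   50.9] rot [3.141 0.265 3.134] F [-0.2 -0.2  0.9] M [-0.08 -0.04 -0.02] gap 13.5 q [-0.55  0.    2.31  0.24  0.61 -2.29]
delta [-0.0929  0.0017 -0.0671] rotvec [0.002 0.265 0.013] gap 13.5 t 19.93
delta [-0.0975  0.1253 -0.0347] rotvec [0.218 0.203 1.628] gap 13.5 t 19.93
```

```bash
python3 -c "
from h import *
tooldelta([370,-120,140],3.12)"
python3 -m pendant '[{"claw":0.0,"delta_pos":[0,0,-0.04],"rotation":[0,0,0]},{"claw":0.0,"delta_pos":[0,0,-0.075],"rotation":[0,0,0]},{"claw":0.0,"delta_pos":[-0.02,0.004,-0.08],"rotation":[0,0.13,0.013]},{"claw":0.0,"delta_pos":[-0.044,0.007,-0.08],"rotation":[0.002,0.265,0.013]},{"claw":0.0,"delta_pos":[-0.044,0.007,-0.08],"rotation":[0.002,0.265,0.013]},{"claw":0.0,"delta_pos":[-0.044,0.007,-0.08],"rotation":[0.002,0.265,0.013]}]' 50
python3 - <<'E'
from h import *
say(); shot('wrist','w13')
tooldelta([432,-2.5,140],1.495)
E
```

```text
delta [-0.0446  0.0073 -0.0802] rotvec [0.002 0.265 0.013] gap 13.5 t 19.93
clock: 20.68
eef_pos: [368.9, -120.0, 139.0]
eef_rot: [3.141, -0.0, 3.121]
wrist_force: [0.7, 0.1, -0.8]
finger_gap: 13.5
t 20.68 pos [ 368.9 -120.   139. ] rot [ 3.141 -0.     3.121] F [ 0.7  0.1 -0.8] M [ 0.07 -0.11 -0.03] gap 13.5 q [-0.41  0.01  2.02  0.    1.11 -1.96]
delta [-0.0608  0.1189 -0.0006] rotvec [ 1.000e-03 -0.000e+00  1.625e+00] gap 13.5 t 20.73
```

View pics/w13.png

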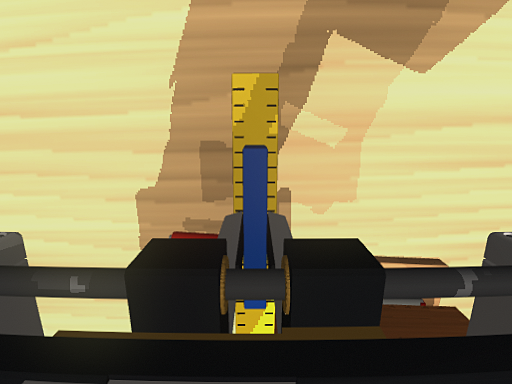

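The rule is held level. Swing it to the stand edge.

```bash
python3 - <<'E'
from h import *
W=model('wrist',manip.read_state()); print(onplane(W,[(255,73),(240,145),(268,145)],129), onplane(W,[(255,146)],161))
E
python3 -m pendant '[{"claw":0.0,"delta_pos":[0,0.01,0],"rotation":[0,0,0.17]},{"claw":0.0,"delta_pos":[0,0.025,0],"rotation":[0,0,0.35]},{"claw":0.0,"delta_pos":[0,0.04,0],"rotation":[0,0,0.53]},{"claw":0.0,"delta_pos":[-0.005,0.055,0],"rotation":[0,0,0.71]},{"claw":0.0,"delta_pos":[-0.01,0.07,0],"rotation":[0,0,0.89]},{"claw":0.0,"delta_pos":[-0.02,0.085,0],"rotation":[0,0,1.07]},{"claw":0.0,"delta_pos":[-0.03,0.1,0],"rotation":[0,0,1.25]},{"claw":0.0,"delta_pos":[-0.04,0.11,0],"rotation":[0,0,1.43]},{"claw":0.0,"delta_pos":[-0.061,0.119,0],"rotation":[0,0,1.6]},{"claw":0.0,"delta_pos":[-0.061,0.119,0],"rotation":[0,0,1.625]}]' 50
python3 - <<'E'
from h import *
say(); shot('wrist','w14')
E
```

```text
[[ 273.79120261 -117.94695207  129.        ]
 [ 318.11223891 -128.62508087  129.        ]
 [ 318.48129307 -110.34638159  129.        ]] [[ 316.4183578  -118.84692536  161.        ]]
clock: 21.98
eef_pos: [432.1, -2.5, 139.3]
eef_rot: [3.141, -0.001, 1.494]
wrist_force: [0.2, 0.4, -0.6]
finger_gap: 13.4
t 21.98 pos [432.1  -2.5 139.3] rot [ 3.141e+00 -1.000e-03  1.494e+00] F [ 0.2  0.4 -0.6] M [-0.03 -0.14 -0.03] gap 13.4 q [-0.09  0.11  1.92  0.    1.12 -0.02]
```

View pics/w14.png

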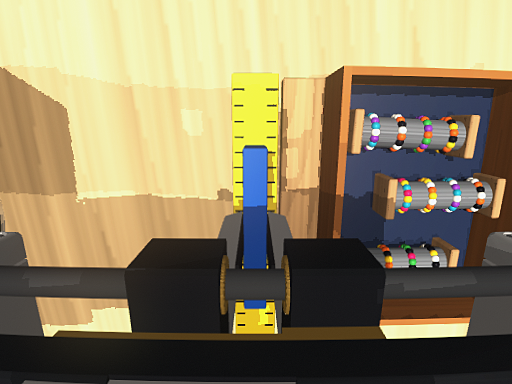

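Run:
```python
from m1 import *
im=cv2.imread('pics/w14.png'); cv2.imwrite('pics/c14.png',cv2.resize(im[60:240,225:345],None,fx=3.3,fy=3.3,interpolation=cv2.INTER_CUBIC))
im2=cv2.imread('pics/w2.png'); cv2.imwrite('pics/c2b.png',cv2.resize(im2[55:245,260:370],None,fx=3.1,fy=3.1,interpolation=cv2.INTER_CUBIC))
```

```text
(no output)
```

View pics/c14.png

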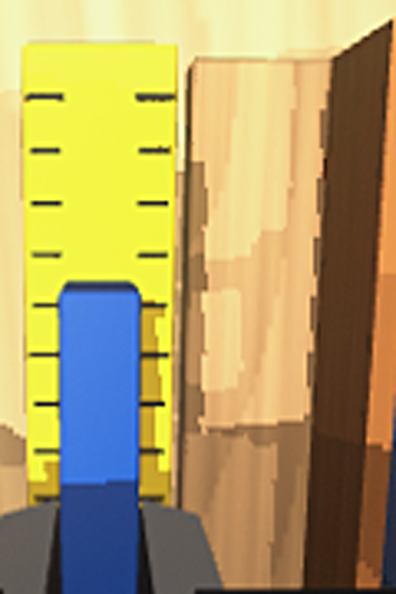

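View pics/c2b.png

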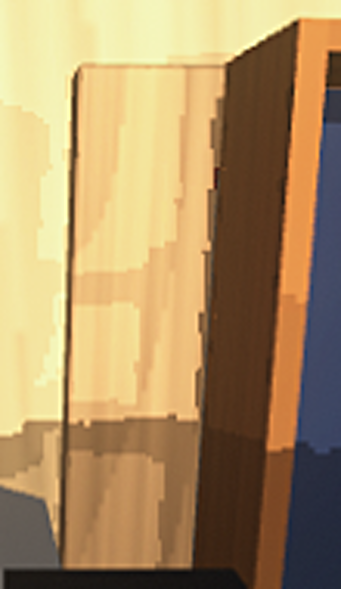

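Run:
```python
from h import *
W=model('wrist',manip.read_state())
W2=model('wrist',dict(eef_pos=np.array([433.8,-.4,110.2]),eef_rot=np.array([3.141,0,1.5])))
for w,p in [(W,[(282.9,79.1),(280.8,211.5)]),(W2,[(284.5,76.9),(279.7,235.6)])]:
    P=onplane(w,p,20); d=P[0]-P[1]; print(P.round(1).tolist(), 'yaw',-np.arctan2(d[0],d[1]))
    y=-np.arctan2(d[0],d[1]); c=P[0]+115*np.array([np.cos(y),np.sin(y),0])-110*np.array([-np.sin(y),np.cos(y),0]); print(c, 'edge mid',P[0]-110*np.array([-np.sin(y),np.cos(y),0]))
```

```text
[[468.3, 102.7, 20.0], [458.8, -32.9, 20.0]] yaw -0.07029111079769901
[575.29691933 -15.05790616  20.        ] edge mid [460.58090069  -6.98108331  20.        ]
[[468.6, 103.0, 20.0], [456.8, -46.4, 20.0]] yaw -0.07924125673670467
[574.56953693 -15.7809223   20.        ] edge mid [459.9304007   -6.67771154  20.        ]
```

```bash
python3 -c "
from h import *
tooldelta([436,-4.5,27],1.495)"
python3 -m pendant '[{"claw":0.0,"delta_pos":[-0.0015,0.004,0.05],"rotation":[0,0,0]},{"claw":0.0,"delta_pos":[-0.0015,0.004,0.09],"rotation":[0,0,0]},{"claw":0.0,"delta_pos":[-0.0015,0.004,0.108],"rotation":[0,0,0]},{"claw":0.0,"delta_pos":[-0.0015,0.004,0.112],"rotation":[0,0,0]},{"claw":0.0,"delta_pos":[-0.0015,0.004,0.114],"rotation":[0,0,0]},{"claw":0.0,"delta_pos":[-0.0015,0.004,0.114],"rotation":[0,0,0]}]' 50
python3 - <<'E'
from h import *
say(); shot('wrist','w15')
E
```

```text
delta [-0.0015  0.0046  0.1122] rotvec [ 0.    -0.001  0.   ] gap 13.2 t 22.02
clock: 22.78
eef_pos: [435.6, -4.6, 26.1]
eef_rot: [3.14, -0.001, 1.496]
wrist_force: [-2.3, -0.5, 3.1]
finger_gap: 13.6
t 22.77 pos [435.6  -4.6  26.1] rot [ 3.140e+00 -1.000e-03  1.496e+00] F [-2.3 -0.5  3.1] M [0.01 0.3  0.13] gap 13.6 q [-0.1   0.31  2.    0.    0.84 -0.02]
```

View pics/w15.png

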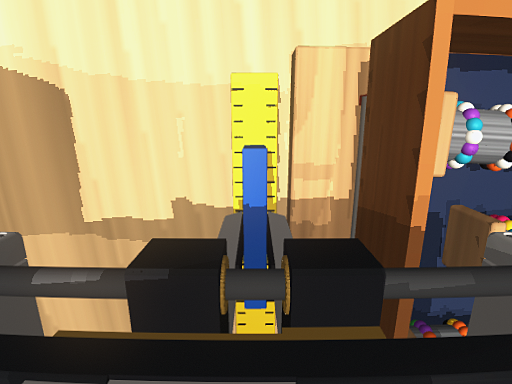

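The rule is down, parallel to the base edge with a gap of a few mm. Pushing it gently home.

```bash
python3 -m pendant '[{"claw":0.0,"delta_pos":[0,0.002,0],"rotation":[0,0,0]},{"claw":0.0,"delta_pos":[0,0.004,0],"rotation":[0,0,0]},{"claw":0.0,"delta_pos":[0,0.006,0],"rotation":[0,0,0]},{"claw":0.0,"delta_pos":[0,0.007,0],"rotation":[0,0,0]}]' 50
python3 -m pendant '[{"claw":0.0,"delta_pos":[0,0.001,0],"rotation":[0,0,0]},{"claw":0.0,"delta_pos":[0,0.002,0],"rotation":[0,0,0]},{"claw":0.0,"delta_pos":[0,0.002,0],"rotation":[0,0,0]}]' 50
```

```text
clock: 23.32
eef_pos: [442.8, -5.0, 26.0]
eef_rot: [3.14, -0.001, 1.496]
wrist_force: [-2.1, -0.5, 2.7]
finger_gap: 13.8
clock: 23.7
eef_pos: [444.1, -5.1, 25.9]
eef_rot: [-3.141, -0.001, 1.496]
wrist_force: [-6.9, 1.0, 6.6]
finger_gap: 13.3
```

```bash
python3 -m pendant '[{"claw":0.0,"delta_pos":[0,0.001,0],"rotation":[0,0,0]},{"claw":0.0,"delta_pos":[0,0.0015,0],"rotation":[0,0,0]},{"claw":0.0,"delta_pos":[0,0.0015,0],"rotation":[0,0,0]}]' 20
python3 - <<'E'
from h import *
say(); shot('wrist','w16')
E
```

```text
clock: 24.08
eef_pos: [444.3, -5.2, 25.7]
eef_rot: [-3.138, -0.001, 1.495]
wrist_force: [-11.0, -0.3, 9.6]
finger_gap: 13.9
t 24.07 pos [444.3  -5.2  25.7] rot [-3.138e+00 -1.000e-03  1.495e+00] F [-11.   -0.3   9.6] M [ 0.03  2.07 -0.13] gap 13.9 q [-0.09  0.33  1.97  0.    0.85 -0.02]
```

View pics/w16.png

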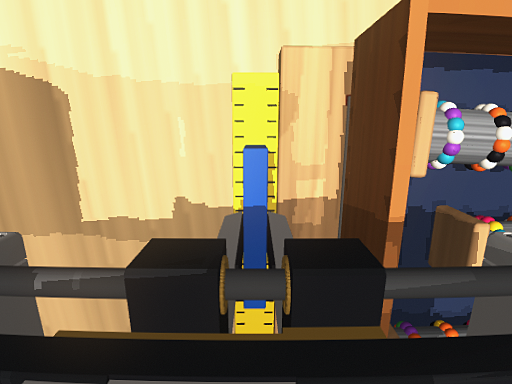

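It is flush, with an 11 N reaction. Release and rise.

```bash
python3 -m pendant '[{"claw":0.026,"delta_pos":[0,0,0],"rotation":[0,0,0]},{"claw":0.03,"delta_pos":[0,0,0],"rotation":[0,0,0]},{"claw":0.03,"delta_pos":[0,0,-0.03],"rotation":[0,0,0]},{"claw":0.03,"delta_pos":[0,0,-0.08],"rotation":[0,0,0]},{"claw":0.03,"delta_pos":[0,0,-0.13],"rotation":[0,0,0]},{"claw":0.03,"delta_pos":[0,0,-0.13],"rotation":[0,0,0]}]' 20
python3 - <<'E'
from h import *
say(); shot('wrist','w17')
E
```

```text
clock: 24.88
eef_pos: [446.5, -5.5, 158.9]
eef_rot: [3.138, -0.001, 1.495]
wrist_force: [-0.1, -0.2, -0.5]
finger_gap: 30.3
t 24.88 pos [446.5  -5.5 158.9] rot [ 3.138e+00 -1.000e-03  1.495e+00] F [-0.1 -0.2 -0.5] M [-0.03 -0.09 -0.01] gap 30.3 q [-0.09  0.11  1.86  0.    1.16 -0.02]
```

View pics/w17.png

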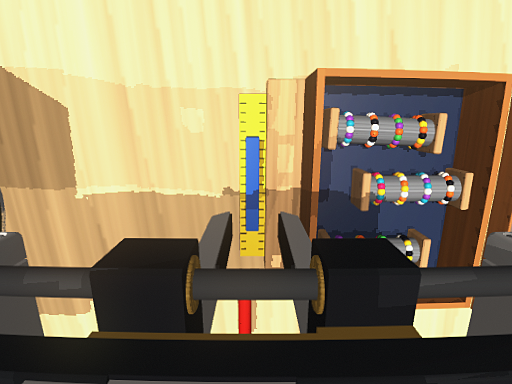

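The rule sits flush along the edge (wrist (252,175)). Now the lid: close the fingers, go up and over, and come down behind it.

```bash
python3 -m pendant '[{"claw":0.0,"delta_pos":[0,0.0,-0.05],"rotation":[0,0,0]},{"claw":0.0,"delta_pos":[0,0.02,-0.1],"rotation":[0,0,0]},{"claw":0.0,"delta_pos":[0,0.06,-0.145],"rotation":[0,0,0]},{"claw":0.0,"delta_pos":[0,0.12,-0.15],"rotation":[0,0,0]},{"claw":0.0,"delta_pos":[0,0.17,-0.15],"rotation":[0,0,0]},{"claw":0.0,"delta_pos":[0,0.22,-0.15],"rotation":[0,0,0]},{"claw":0.0,"delta_pos":[0,0.26,-0.15],"rotation":[0,0,0]},{"claw":0.0,"delta_pos":[0,0.28,-0.15],"rotation":[0,0,0]},{"claw":0.0,"delta_pos":[0,0.28,-0.15],"rotation":[0,0,0]}]' 20
python3 - <<'E'
from h import *
say(); shot('side','s18'); shot('wrist','w18')
E
```

```text
clock: 26.05
eef_pos: [725.5, -26.7, 302.7]
eef_rot: [-3.137, -0.001, 1.495]
wrist_force: [0.4, 0.1, 0.1]
finger_gap: 0.4
t 26.05 pos [725.5 -26.7 302.7] rot [-3.137e+00 -1.000e-03  1.495e+00] F [0.4 0.1 0.1] M [-0.05 -0.13  0.04] gap 0.4 q [-0.09  0.71  0.69  0.    1.74 -0.01]
```

View pics/s18.png

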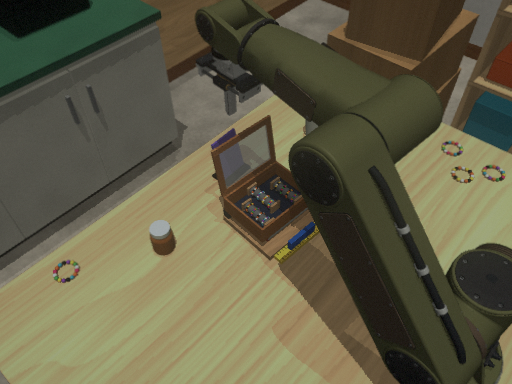

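View pics/w18.png

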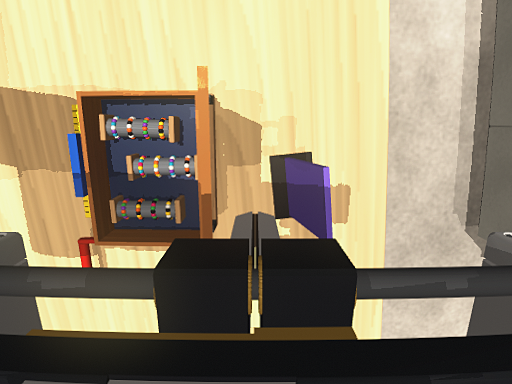

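The fingers are behind the lid, whose free edge is at wrist u 197–209. The leaflet holder is lower, at about (305,190). Check the clearance:

Run:
```python
from h import *
W=model('wrist',manip.read_state()); P=onplane(W,[(197,200),(209,200)],261);print(P)
y=-.0755
for p in P: print((p[0]-574)*np.cos(y)+(p[1]+14)*np.sin(y))
L=onplane(W,[(328,165),(332,238)],145);print(L)
```

```text
[[679.45952814 -18.10539165 261.        ]
 [689.11837382 -18.81503687 261.        ]]
105.46876073401953
115.1536178949329
[[ 813.41439432  -16.2091703   145.        ]
 [ 817.03432514 -109.57315297  145.        ]]
```

```bash
python3 -m pendant '[{"claw":0.0,"delta_pos":[0,0,0.04],"rotation":[0,0,0]},{"claw":0.0,"delta_pos":[0,0,0.065],"rotation":[0,0,0]},{"claw":0.0,"delta_pos":[0,-0.015,0.065],"rotation":[0,0,0]},{"claw":0.0,"delta_pos":[0,-0.03,0.064],"rotation":[0,0,0]},{"claw":0.0,"delta_pos":[0,-0.042,0.06],"rotation":[0,0,0]},{"claw":0.0,"delta_pos":[0,-0.052,0.056],"rotation":[0,0,0]},{"claw":0.0,"delta_pos":[0,-0.072,0.053],"rotation":[0,0,0]},{"claw":0.0,"delta_pos":[0,-0.092,0.052],"rotation":[0,0,0]},{"claw":0.0,"delta_pos":[0,-0.092,0.052],"rotation":[0,0,0]}]' 20
python3 - <<'E'
from h import *
say(); shot('side','s19'); shot('wrist','w19')
E
```

```text
clock: 27.28
eef_pos: [631.8, -19.5, 254.3]
eef_rot: [-3.14, -0.001, 1.495]
wrist_force: [0.4, 0.6, -0.2]
finger_gap: 0.8
t 27.27 pos [631.8 -19.5 254.3] rot [-3.140e+00 -1.000e-03  1.495e+00] F [ 0.4  0.6 -0.2] M [-0.02 -0.07 -0.03] gap 0.8 q [-0.09  0.46  1.19  0.    1.49 -0.01]
```

View pics/s19.png

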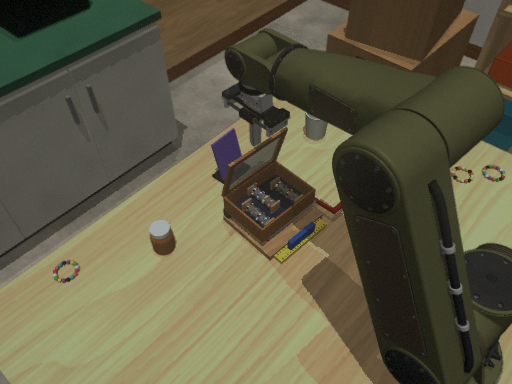

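View pics/w19.png

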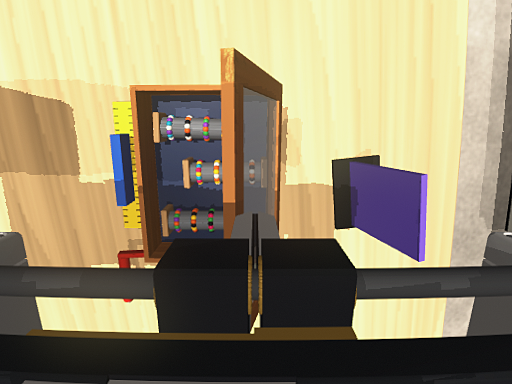

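The lid follows the fingers. Continue along the arc.

```bash
python3 -m pendant '[{"claw":0.0,"delta_pos":[0,-0.018,0.009],"rotation":[0,0,0]},{"claw":0.0,"delta_pos":[0,-0.04,0.019],"rotation":[0,0,0]},{"claw":0.0,"delta_pos":[0,-0.058,0.032],"rotation":[0,0,0]},{"claw":0.0,"delta_pos":[0,-0.075,0.047],"rotation":[0,0,0]},{"claw":0.0,"delta_pos":[0,-0.089,0.065],"rotation":[0,0,0]},{"claw":0.0,"delta_pos":[0,-0.101,0.084],"rotation":[0,0,0]},{"claw":0.0,"delta_pos":[0,-0.107,0.098],"rotation":[0,0,0]},{"claw":0.0,"delta_pos":[0,-0.111,0.112],"rotation":[0,0,0]},{"claw":0.0,"delta_pos":[0,-0.114,0.127],"rotation":[0,0,0]},{"claw":0.0,"delta_pos":[0,-0.1155,0.137],"rotation":[0,0,0]}]' 20
python3 - <<'E'
from h import *
say(); shot('side','s20')
E
```

```text
clock: 28.62
eef_pos: [517.3, -10.8, 115.8]
eef_rot: [-3.139, -0.001, 1.495]
wrist_force: [-0.1, 0.1, 0.7]
finger_gap: 0.5
t 28.62 pos [517.3 -10.8 115.8] rot [-3.139e+00 -1.000e-03  1.495e+00] F [-0.1  0.1  0.7] M [-0.07 -0.15 -0.02] gap 0.5 q [-0.09  0.32  1.71  0.    1.11 -0.02]
```

View pics/s20.png

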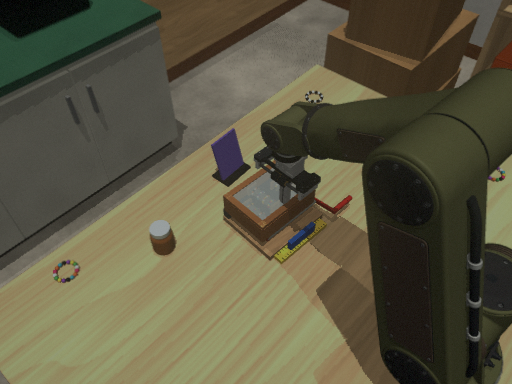

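```bash
python3 -m pendant '[{"claw":0.0,"delta_pos":[0,0,0.002],"rotation":[0,0,0]},{"claw":0.0,"delta_pos":[0,0,0.003],"rotation":[0,0,0]},{"claw":0.0,"delta_pos":[0,0,0.004],"rotation":[0,0,0]},{"claw":0.0,"delta_pos":[0,0,0.004],"rotation":[0,0,0]}]' 20;python3 -m pendant '[{"claw":0.0,"delta_pos":[0,0,0.0015],"rotation":[0,0,0]},{"claw":0.0,"delta_pos":[0,0,0.0025],"rotation":[0,0,0]},{"claw":0.0,"delta_pos":[0,0,0.0025],"rotation":[0,0,0]}]' 20
```

```text
clock: 29.18
eef_pos: [517.0, -10.8, 112.4]
eef_rot: [-3.139, -0.001, 1.495]
wrist_force: [-7.7, 0.6, 15.5]
finger_gap: 0.2
clock: 29.55
eef_pos: [517.1, -10.7, 112.2]
eef_rot: [-3.14, -0.001, 1.496]
wrist_force: [-14.1, 0.8, 25.9]
finger_gap: 0.5
```

The lid is shut: it stops firmly at z 112.4, and the expected top is 112.5. Next, the leg.

```bash
python3 -c "
from h import *
tooldelta([422,-181,170],1.495)"
```

```text
delta [-0.1769 -0.0821 -0.0578] rotvec [-0.002 -0.001  0.001] gap 0.5 t 29.55
```

```bash
python3 -m pendant '[{"claw":0.0,"delta_pos":[0,0,-0.03],"rotation":[0,0,0]},{"claw":0.03,"delta_pos":[-0.02,-0.02,-0.08],"rotation":[0,0,0]},{"claw":0.05,"delta_pos":[-0.06,-0.04,-0.09],"rotation":[0,0,0]},{"claw":0.05,"delta_pos":[-0.11,-0.06,-0.08],"rotation":[0,0,0]},{"claw":0.05,"delta_pos":[-0.16,-0.08,-0.06],"rotation":[0,0,0]},{"claw":0.05,"delta_pos":[-0.177,-0.082,-0.058],"rotation":[0,0,0]},{"claw":0.05,"delta_pos":[-0.177,-0.082,-0.058],"rotation":[0,0,0]}]' 20
python3 - <<'E'
from h import *
say(); shot('wrist','w21');shot('side','s21');shot('top','t21')
E
```

```text
clock: 30.42
eef_pos: [422.4, -181.7, 170.6]
eef_rot: [-3.14, -0.001, 1.494]
wrist_force: [-0.0, -0.2, 0.3]
finger_gap: 50.1
t 30.43 pos [ 422.4 -181.7  170.6] rot [-3.140e+00 -1.000e-03  1.494e+00] F [-0.  -0.2  0.3] M [-0.01 -0.08  0.01] gap 50.1 q [-0.49  0.13  1.81  0.    1.2  -0.41]
```

View pics/w21.png

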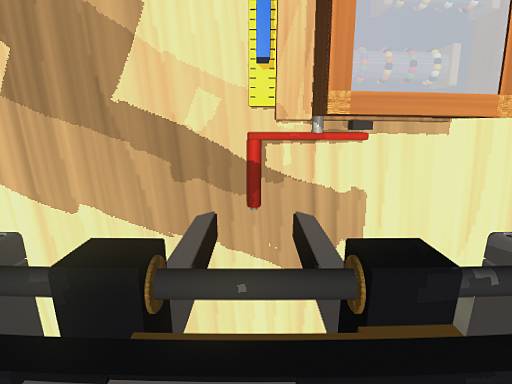

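View pics/s21.png

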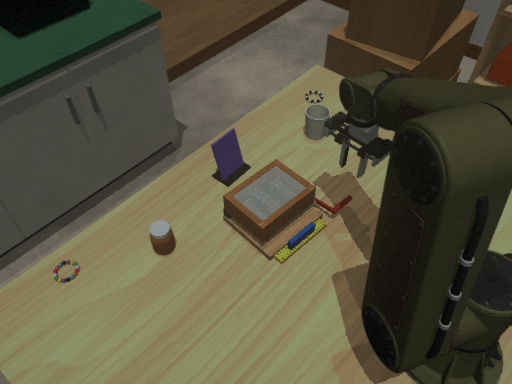

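View pics/t21.png

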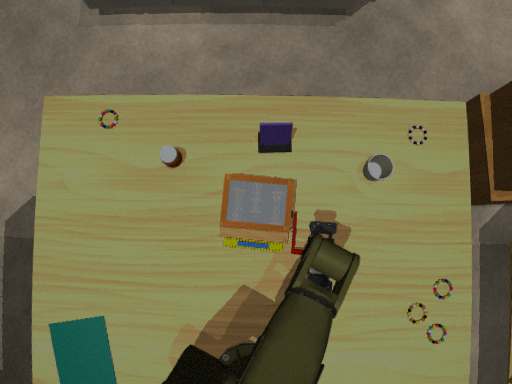

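The lid is shut and the rule flush. The hand bar is at wrist u≈254, v 140–208.

Run:
```python
from h import *
W=model('wrist',manip.read_state()); P=onplane(W,[(254,150),(254,206)],43);print(P)
tooldelta([422,-178,20],1.495)
```

```text
[[ 425.81557502 -142.93375451   43.        ]
 [ 421.27190563 -204.58052021   43.        ]]
delta [ 0.0021 -0.0009  0.1507] rotvec [-0.001 -0.001  0.002] gap 49.9 t 30.57
```

```bash
python3 -m pendant '[{"claw":0.05,"delta_pos":[0.005,0,0.05],"rotation":[0,0,0]},{"claw":0.05,"delta_pos":[0.005,0,0.1],"rotation":[0,0,0]},{"claw":0.05,"delta_pos":[0.005,0,0.14],"rotation":[0,0,0]},{"claw":0.05,"delta_pos":[0.005,0,0.15],"rotation":[0,0,0]},{"claw":0.05,"delta_pos":[0.005,0,0.15],"rotation":[0,0,0]},{"claw":0.0,"delta_pos":[0.005,0,0.15],"rotation":[0,0,0]},{"claw":0.0,"delta_pos":[0.005,0,0.15],"rotation":[0,0,0]},{"claw":0.0,"delta_pos":[0.005,0,0.15],"rotation":[0,0,0]},{"claw":0.0,"delta_pos":[0.005,0,0.15],"rotation":[0,0,0]}]' 30; python3 -c "
from h import *
say()"
```

```text
clock: 31.7
eef_pos: [422.0, -175.2, 20.6]
eef_rot: [-3.138, -0.001, 1.497]
wrist_force: [-9.4, -3.2, 0.5]
finger_gap: 15.1
t 31.7 pos [ 422.  -175.2   20.6] rot [-3.138e+00 -1.000e-03  1.497e+00] F [-9.4 -3.2  0.5] M [-0.57  1.56  0.02] gap 15.1 q [-0.47  0.36  1.94 -0.    0.85 -0.4 ]
```

```bash
python3 -m pendant '[{"claw":0.0,"delta_pos":[0,0.002,-0.015],"rotation":[0,0,0]},{"claw":0.0,"delta_pos":[0,0.007,-0.03],"rotation":[0,0,0]},{"claw":0.0,"delta_pos":[0,0.013,-0.041],"rotation":[0,0,0]},{"claw":0.0,"delta_pos":[0,0.019,-0.051],"rotation":[0,0,0]},{"claw":0.0,"delta_pos":[0,0.027,-0.06],"rotation":[0,0,0]},{"claw":0.0,"delta_pos":[0,0.034,-0.069],"rotation":[0,0,0]},{"claw":0.0,"delta_pos":[0,0.034,-0.069],"rotation":[0,0,0]}]' 30
python3 - <<'E'
from h import *
say(); shot('side','s22')
E
```

```text
clock: 32.58
eef_pos: [456.7, -177.9, 89.9]
eef_rot: [-3.139, -0.0, 1.497]
wrist_force: [-3.1, -2.1, 0.5]
finger_gap: 15.5
t 32.58 pos [ 456.7 -177.9   89.9] rot [-3.139 -0.     1.497] F [-3.1 -2.1  0.5] M [-0.46  0.35  0.07] gap 15.5 q [-0.45  0.3   1.81 -0.    1.03 -0.37]
```

View pics/s22.png

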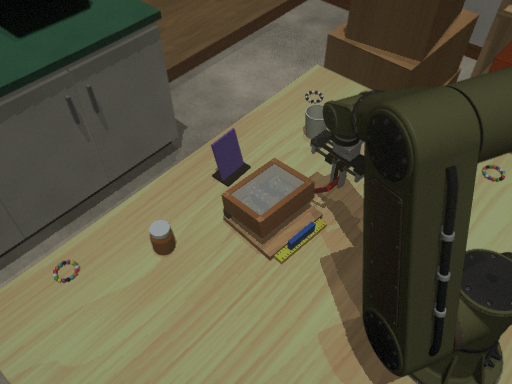

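The leg follows, and the elevation is about 0.8. Continue.

```bash
python3 -m pendant '[{"claw":0.0,"delta_pos":[0,0.010,-0.007],"rotation":[0,0,0]},{"claw":0.0,"delta_pos":[0,0.020,-0.014],"rotation":[0,0,0]},{"claw":0.0,"delta_pos":[0,0.030,-0.020],"rotation":[0,0,0]},{"claw":0.0,"delta_pos":[0,0.041,-0.025],"rotation":[0,0,0]},{"claw":0.0,"delta_pos":[0,0.0525,-0.0287],"rotation":[0,0,0]},{"claw":0.0,"delta_pos":[0,0.064,-0.0314],"rotation":[0,0,0]},{"claw":0.0,"delta_pos":[0,0.076,-0.0328],"rotation":[0,0,0]},{"claw":0.0,"delta_pos":[0,0.088,-0.033],"rotation":[0,0,0]},{"claw":0.0,"delta_pos":[0,0.088,-0.033],"rotation":[0,0,0]}]' 30
python3 - <<'E'
from h import *
say(); shot('side','s23')
E
```

```text
clock: 33.75
eef_pos: [545.4, -185.2, 123.2]
eef_rot: [-3.141, 0.001, 1.497]
wrist_force: [0.3, -4.4, 8.7]
finger_gap: 15.3
t 33.75 pos [ 545.4 -185.2  123.2] rot [-3.141e+00  1.000e-03  1.497e+00] F [ 0.3 -4.4  8.7] M [-0.77 -0.12 -0.01] gap 15.3 q [-0.39  0.43  1.54 -0.    1.17 -0.32]
```

View pics/s23.png

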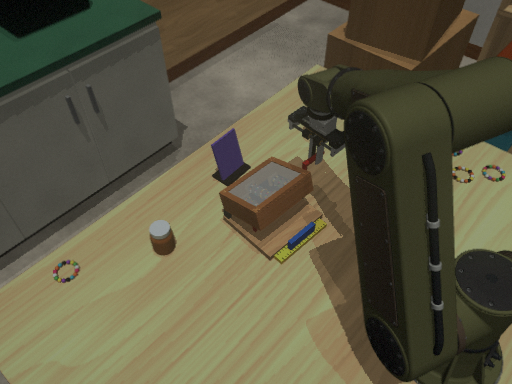

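The case is tilting. Now past dead centre to the stop.

```bash
python3 -m pendant '[{"claw":0.0,"delta_pos":[0,0.011,0],"rotation":[0,0,0]},{"claw":0.0,"delta_pos":[0,0.023,0.002],"rotation":[0,0,0]},{"claw":0.0,"delta_pos":[0,0.0345,0.005],"rotation":[0,0,0]},{"claw":0.0,"delta_pos":[0,0.0455,0.01],"rotation":[0,0,0]},{"claw":0.0,"delta_pos":[0,0.056,0.0155],"rotation":[0,0,0]},{"claw":0.0,"delta_pos":[0,0.0635,0.0205],"rotation":[0,0,0]},{"claw":0.0,"delta_pos":[0,0.065,0.0215],"rotation":[0,0,0]},{"claw":0.0,"delta_pos":[0,0.065,0.0215],"rotation":[0,0,0]}]' 30
python3 - <<'E'
from h import *
say(); shot('side','s24'); shot('wrist','w24')
st=manip.read_state(); p=st['eef_pos']; y=-.0755
xs=(p[0]-574)*np.cos(y)+(p[1]+14)*np.sin(y); zb=p[2]+19; print(xs,zb,'elev',np.arctan2(zb-22,-(xs+20)))
E
```

```text
clock: 34.8
eef_pos: [609.5, -190.2, 101.7]
eef_rot: [-3.139, 0.001, 1.497]
wrist_force: [-13.5, -2.2, 6.7]
finger_gap: 15.0
t 34.8 pos [ 609.5 -190.2  101.7] rot [-3.139e+00  1.000e-03  1.497e+00] F [-13.5  -2.2   6.7] M [-0.35  2.45  0.03] gap 15.0 q [-0.36  0.59  1.35 -0.    1.2  -0.28]
48.70306880341292 120.72637397023524 elev 2.178761114054608
```

View pics/s24.png

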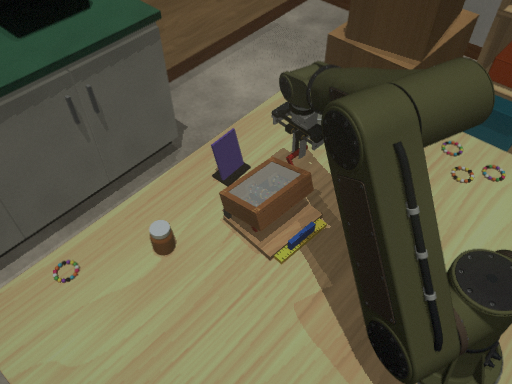

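View pics/w24.png

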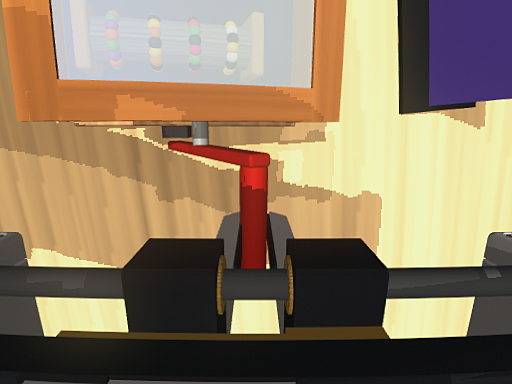

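The leg is at its stop: elevation 2.18, joint 2.04, with a reaction of 13.5 N. Release, rise straight up and check.

```bash
python3 -m pendant '[{"claw":0.05,"delta_pos":[0,0,0],"rotation":[0,0,0]},{"claw":0.05,"delta_pos":[0,0,0],"rotation":[0,0,0]},{"claw":0.05,"delta_pos":[0,0,-0.04],"rotation":[0,0,0]},{"claw":0.05,"delta_pos":[0,0,-0.1],"rotation":[0,0,0]},{"claw":0.05,"delta_pos":[-0.06,-0.05,-0.13],"rotation":[0,0,0]},{"claw":0.05,"delta_pos":[-0.12,-0.1,-0.13],"rotation":[0,0,0]},{"claw":0.05,"delta_pos":[-0.18,-0.15,-0.13],"rotation":[0,0,0]},{"claw":0.05,"delta_pos":[-0.24,-0.2,-0.13],"rotation":[0,0,0]},{"claw":0.05,"delta_pos":[-0.24,-0.2,-0.13],"rotation":[0,0,0]}]' 30
python3 - <<'E'
from h import *
say(); im,_=shot('side','s25'); a,_=shot('top','t25'); 
cv2.imwrite('pics/cs25.png',cv2.resize(im[120:280,190:350,::-1],None,fx=3.7,fy=3.7,interpolation=cv2.INTER_CUBIC))
cv2.imwrite('pics/ct25.png',cv2.resize(a[150:270,200:330,::-1],None,fx=4.5,fy=4.5,interpolation=cv2.INTER_CUBIC))
E
```

```text
clock: 36.02
eef_pos: [394.7, -412.9, 232.9]
eef_rot: [-3.14, 0.002, 1.497]
wrist_force: [0.1, -0.3, -0.2]
finger_gap: 49.9
t 36.02 pos [ 394.7 -412.9  232.9] rot [-3.140e+00  2.000e-03  1.497e+00] F [ 0.1 -0.3 -0.2] M [-0.06 -0.03  0.02] gap 49.9 q [-0.87  0.33  1.42 -0.    1.39 -0.8 ]
```

View pics/cs25.png

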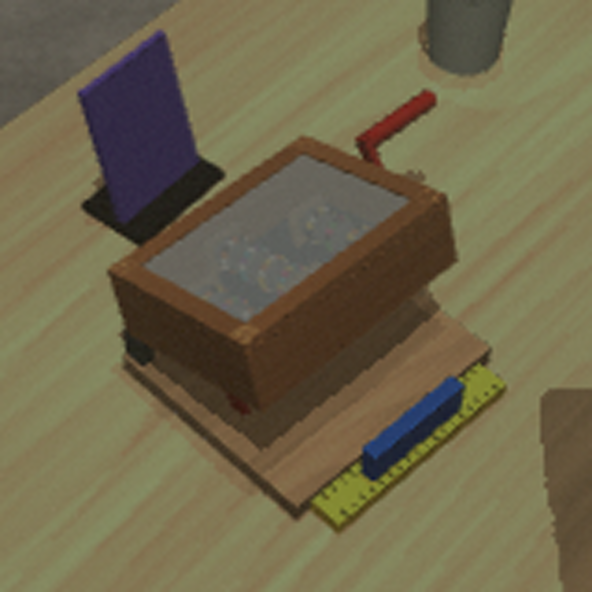

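View pics/ct25.png

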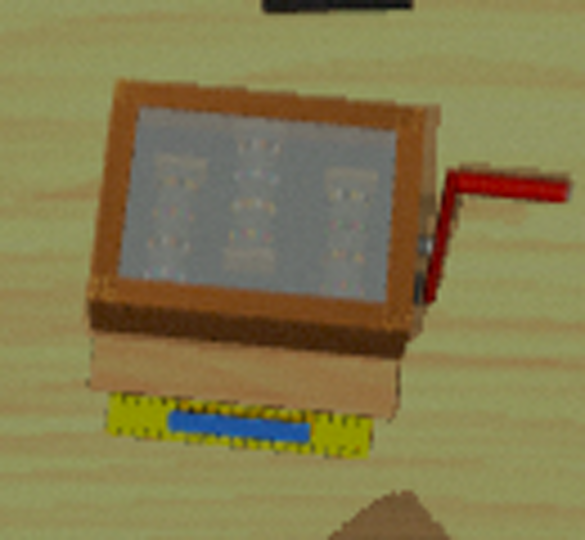

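View pics/t25.png

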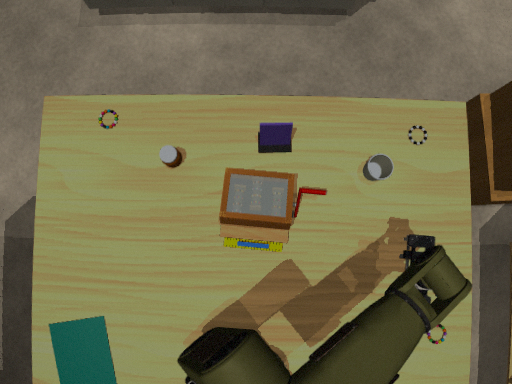

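The case stands tilted on the locked leg with the lid shut and the bars inside, and the bystanders have not moved. I'll take one closer look at how flush the rule is before handing in.

```bash
python3 -c "
from h import *
tooldelta([445,-60,180],1.495)"
python3 -m pendant '[{"claw":0.05,"delta_pos":[0.055,0,0.01],"rotation":[0,0,0]},{"claw":0.05,"delta_pos":[0.11,0.005,0.02],"rotation":[0,0,0]},{"claw":0.05,"delta_pos":[0.17,0.01,0.03],"rotation":[0,0,0]},{"claw":0.05,"delta_pos":[0.23,0.015,0.04],"rotation":[0,0,0]},{"claw":0.05,"delta_pos":[0.29,0.02,0.05],"rotation":[0,0,0]},{"claw":0.05,"delta_pos":[0.354,0.023,0.052],"rotation":[0,0,0]},{"claw":0.05,"delta_pos":[0.354,0.023,0.052],"rotation":[0,0,0]},{"claw":0.05,"delta_pos":[0.354,0.023,0.052],"rotation":[0,0,0]}]' 30
python3 - <<'E'
from h import *
say(); im,_=shot('wrist','w26'); cv2.imwrite('pics/c26.png',cv2.resize(im[40:240,200:330,::-1],None,fx=3,fy=3,interpolation=cv2.INTER_CUBIC))
E
```

```text
delta [0.3583 0.0244 0.0519] rotvec [-0.002  0.002 -0.003] gap 49.9 t 36.12
clock: 37.12
eef_pos: [443.8, -63.9, 180.1]
eef_rot: [-3.14, 0.003, 1.493]
wrist_force: [0.2, -0.4, -0.7]
finger_gap: 50.1
t 37.12 pos [443.8 -63.9 180.1] rot [-3.140e+00  3.000e-03  1.493e+00] F [ 0.2 -0.4 -0.7] M [-0.05 -0.06  0.05] gap 50.1 q [-0.22  0.1   1.83 -0.    1.22 -0.14]
```

View pics/w26.png

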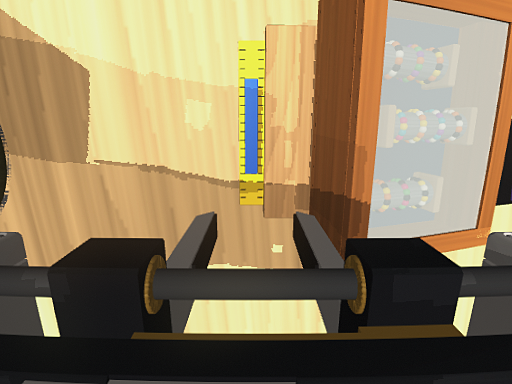

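View pics/c26.png

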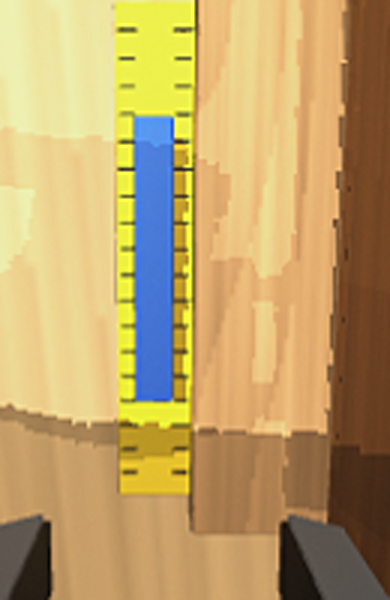

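The rule is flush along its whole length and centred on the base edge. The margins to the base ends are about 15 px at one end and 13 px at the other. The robot touches nothing, so I'm handing in.

```bash
python3 -c "
from h import *
print(manip.sign_off()); say()"
```

```text
the job is handed in; nothing more can be done
None
the job is handed in; nothing more can be done
```

The job is done and handed in at about 37 s on the robot's clock.

- **Bars:** all three bracelet bars on the table are in the case, side by side.
- **Lid:** pushed down until it stopped firmly at z 112.4 mm; fully shut should be 112.5 mm.
- **Leg:** swung up by the hand bar only after the lid was shut. It reached its stop at about 2.04 rad, and the case stayed tilted on it after I let go.
- **Rule:** the grip slackened on the first carry and it fell across the folded leg, so I picked it up again. The last wrist picture shows it flush along the base edge and centred to within about 2 px.
- **Jar, tub and leaflet holder:** the last top picture shows them where they started.

No final check failed. Earlier, the top and wrist cameras disagreed by up to about 4 mm on the stand and rule positions. I averaged the two and then used contact force to close the remaining gap.

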